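# Pack the balance kit: lids rim-down, brush in its compartment

### The job

Pack the kit tray: take the two steel lids from the drying rack and lay each flat in the round pocket of its own size, open rim down and closed face up, and lay the brush flat in its compartment with its bristles in the wide end. All three must lie fully home in the tray; leave the plain solid disc in the rack and do not move or knock over anything else on the bench.

Things in the scene. Friction and masses are not known exactly. Their poses are not given: they have to be found in the camera images.
- lid_large: The larger steel lid, a shallow round cap: outer diameter 60 mm, height 16 mm, wall and closed face 3 mm, about 70 g. One side is closed and flat with a tiny dark dot, the other open with a rim. Starts on edge in a slot of the rack, axis along the rack's x, facing either way. Origin: on its axis at half its height; z points along the axis out of the closed face (rim on the -z side).
- lid_small: The smaller steel lid, a shallow round cap: outer diameter 46 mm, height 16 mm, wall and closed face 3 mm, about 70 g. One side is closed and flat with a tiny dark dot, the other open with a rim. Starts on edge in a slot of the rack, axis along the rack's x, facing either way. Origin: on its axis at half its height; z points along the axis out of the closed face (rim on the -z side).
- lid_large_top (a point): Centre of the closed face of the larger lid, 8 mm from the lid's centre along its z axis.
- lid_small_top (a point): Centre of the closed face of the smaller lid, 8 mm from the lid's centre along its z axis.
- brush: Balance brush, 170 mm long, flat on the table, about 70 g, balanced within 15 mm of its middle: wooden handle 16 wide, 18 high (x -85 to +23 mm), then a flat head 62 mm long: steel ferrule 38 wide, 18 high, then grey rigid bristles 34 wide, 14 high. Origin: its underside at mid-length; x points from handle to bristles, z up.
- brush_mid (a point): Middle of the brush, 9 mm above its origin, inside the handle.
- brush_tip (a point): End of the bristles, 85 mm from the brush's middle along its x axis, 9 mm above its underside.
- tray: White kit tray fixed to the table, 146 (x) by 200 mm (y), top face 12 mm above the table, with two round pockets and a brush-shaped compartment sunk 7 mm into it (floors 5 mm above the table). Origin: on the table under its centre. Larger pocket at x +30, y +47 mm, smaller at x +30, y -47; the compartment runs along y at x -38.
- pocket_large (a point): Centre of the floor of the larger round pocket of the tray: 65 mm in diameter, 7 mm deep (rim of the pocket 7 mm above this point). The larger lid belongs here, closed face up; lying right, the lid's closed face stands 16 mm above this point, 9 mm proud of the tray.
- pocket_small (a point): Centre of the floor of the smaller round pocket of the tray: 51 mm in diameter, 7 mm deep (rim of the pocket 7 mm above this point). The smaller lid belongs here, closed face up; lying right, the lid's closed face stands 16 mm above this point, 9 mm proud of the tray.
- slot (a point): Centre of the floor of the brush-shaped compartment, 176 mm long along the tray's y (-88 to +88 mm), 7 mm deep: wide end for the head 44 mm wide (y +17 to +88, next to the larger pocket), narrow part for the handle 22 mm wide (y -88 to +17). The handle lies 11 mm proud of the tray.
- rack: Grey drying rack fixed to the table, 142 (x) by 54 (y) by 16 mm high, turned any way; three slots in a row along its x at -46, 0, +46 mm, each 19 (x) by 46 mm (y), 10 deep (floor 6 mm above the table): lid centres stand 36 mm (larger) and 29 mm (smaller) above the table. Origin: on the table under its centre.
- disc: Bystander: solid plain aluminium disc, diameter 52 mm, 12 mm thick, flat on both sides with no rim and no dot, on edge in one of the rack's slots. Stays where it is. Origin at its centre, z along its axis.
- marker_a: Bystander: marker pen 130 mm long, 13 mm thick, lying on the table to the left of the rack. Origin at its underside, x along it.
- marker_b: Bystander: marker pen 130 mm long, 13 mm thick, lying on the table beyond the rack. Origin at its underside, x along it.
- vial: Glass vial, 26 mm diameter, 50 mm tall, standing between robot and tray. Bystander, loose; to be left alone. Origin at its underside, z up.
- cup: Steel density cup, 72 mm diameter, 85 mm tall. Bystander, loose; to be left alone. Origin at its underside, z up.
- wash_bottle: White bottle, 56 mm diameter, 110 mm tall, beyond the brush. Bystander, loose; to be left alone. Origin at its underside, z up.
Things that resemble listed ones, but are neither listed nor needed, are in the scene too. What is shaped like the lid_large but orange or pink is not meant.

How it is judged (in metres and radians):
At the end, for the whole second after the job is handed in: Each lid in its pocket, closed face up: within 6 mm of centre, closed face 21 mm (+-2.5) above the table, level within 0.08 rad. Brush in its compartment, bristles in the wide end (tip at tray y over 70 mm): within 7 mm of centre, height +-3 mm, level within 0.08 rad. All at rest (horizontal distance between lid_large and pocket_large below 0.006 m and z of lid_large_top in the frame of tray between 0.0185 and 0.0235 m and angle between the z axis of each of lid_large, lid_small, brush and the z axis of tray, either way round below 0.08 rad and horizontal distance between lid_small and pocket_small below 0.006 m and z of lid_small_top in the frame of tray between 0.0185 and 0.0235 m and horizontal distance between brush_mid and slot below 0.007 m and z of brush_mid in the frame of tray between 0.011 and 0.017 m and y of brush_tip in the frame of tray above 0.07 m and linear speed of each of lid_large, lid_small, brush below 0.02 m/s); the robot touches nothing.
It fails at once if the solid disc moved by more than 30 mm (distance of disc from where it was at the start of the episode above 0.03 m).
It fails at once if another bystander (marker, vial, cup, bottle) moved by more than 30 mm (distance of any of marker_a, marker_b, vial, cup, wash_bottle from where it was at the start of the episode above 0.03 m).
It fails at once if the vial, cup or bottle tipped by more than 30 degrees (angle between any of vial, cup, wash_bottle's own z axis and vertical above 0.52 rad).
It also fails if it takes over 72 s, if anything falls off the work surface, if the arm or the gripper's body presses on something with over 40 N, if the wrist force passes 120 N, or if a joint passes its speed limit or range.

### The arm

A 6-joint arm with a two-finger parallel gripper is mounted at the origin on the work surface. World frame = base frame: x ahead of the robot, y to its left, z up, the work surface at z = 0. Lengths are in mm, angles in degrees, forces in N, time in s.
With the tool pointing down it reaches from about 300 to 850 mm from the base axis. Payload 4.2 kg.
Tool frame: the origin (TCP) lies midway between the tips of the shut fingers; the grasp point (between the pads) lies 19 mm behind it (env.tcp_to_grasp is the distance from the TCP to the grasp point, in mm); z points along the fingers, x is the direction in which the jaws open and shut, and the axes are right-handed (so a half turn about z gives the same grasp; the last joint's range is limited). The gripper opens to 91 mm and grips with 3 to 60 N. Pads are 32 mm wide; open, the fingers measure 118 mm over their backs; the gripper's body (76 mm by 178 mm) begins 60 mm behind the grasp point.
Start: joints at [-67.494, 18.312, 89.639, -0, 72.044, -1.146], TCP at [230.681, -526.716, 213.976] pointing down, gripper open.
Joint ranges: [-177.97, 177.97], [-48.28, 115.42], [12.27, 149.76], [-77.06, 257.06], [2.81, 150.46], [-146.56, 146.56]. Speed limits (degrees/s): [147.25, 147.25, 180, 180, 180, 180].

### API

Orientations are given as [roll, pitch, yaw] about the fixed x, y, z axes, in that order (R = Rz(yaw) Ry(pitch) Rx(roll)).
In Python, from workcell import env gives the robot as it stands.
- The arm moves only by the tool drive_tool, never from a script. Its argument "motion" is a list of rows, each a list of 2 entries, a list of its own where there are three numbers: the shift along the world's x, y, z in m, then the turn, a rotation vector about the world's x, y, z in rad. In form: [[[dx, dy, dz], [wx, wy, wz]], ...]. A call has exactly 10 rows; each row shifts and turns the commanded pose from where the row before left it; what a row does not reach is not made up. A row lasts 1/12 s, in which the tool goes at most 41.7 mm and 7.16 degrees, less where a joint would pass 70% of its speed; a pose out of reach is approached as far as the arm can. A call is refused whole if a number of a shift passes 0.0417 or a number of a turn 0.125, either way. A call with a gripper value outside its range is refused whole. "claw" is the opening, from 0 (shut) to 1 (fully open), set as the call begins (left out, the last holds). The fingers move at their own pace and stop on an object; "force" is the grip in N (left out, the last holds). Time passes only in rows, so rows that do not move let the fingers close, or fill a call up. It gives the time, the measured TCP pose, the force and the opening at its end, in the units of the state.
- env.state(): the state, without advancing time (a new reading comes with each control period).
- env.grab_frame(name): name is "scene" or "top" or "wrist"; returns the picture (384x512x3 uint8, red, green, blue); there is no depth.
- env.camera_params(name): a dict with "fov_y" (degrees; the focal length in pixels is half the picture's height over the tangent of half this angle, whatever the lens; pixels are square), "cx", "cy" (the principal point, pixels), "k1" (the pictures are not rectified: a ray, as slopes to the right and down, at radius r is drawn at 1 + k1 r^2 times it, then the intrinsics apply), "pose" (4x4, takes a point from camera to world coordinates). Camera axes: x right, y down, z forward; pixel columns grow to the right and rows downward; lengths in mm; the calibration is good to about 2 mm. A picture is of the moment at which its call begins: read the wrist's pose just before it. camera_params takes no time and is no camera call; for the wrist camera it gives the pose at the moment of the call.
- env.job_done(): hands the job in, once; it reports no verdict.
The state is a dict: "time_s": time; "qpos": joint angles; "qvel": joint speeds; "effort": joint torques, N m; "ee_pos": TCP position; "ee_rot": TCP orientation; "force": force on the tool from outside, world axes, zero at the start; "torque": the same for the moment, N m; "gripper_width": finger opening in mm.
Only numpy, scipy, OpenCV 4.12 (cv2) and the standard library are available. Lean on these libraries where they do the work, as an engineer would, in place of code of your own. Each camera call takes 0.05 s, during which the arm holds its last target.

## Working session

There is one attempt and no reset: what is moved stays moved. The work goes in short steps, Python scripts to look and compute and a tool call to move; the robot and the scene stay as the last step left them, time stands still between calls to the robot, and variables do not carry over. Pictures are saved under pics/ and viewed, and the job is handed in when it is done.

Besides the shell and the picture viewer there is one more tool, called after "Emit:" as name([rows], argument=value, ...), one row to a line, values as JSON. drive_tool: Moves the arm, as the interface text tells. Its arguments: {"type":"object","properties":{"motion":{"type":"array","items":{"type":"array"}},"claw":{"type":"number"},"force":{"type":"number"}},"required":["motion"]}

```bash
ls; mkdir -p pics; python3 - <<'E'
from workcell import env
import cv2
print(env.state())
for n in ("scene","top","wrist"):
    p=env.camera_params(n); print(n,p)
    cv2.imwrite(f"pics/{n}0.png",cv2.resize(env.grab_frame(n)[:,:,::-1],None,fx=1.5,fy=1.5,interpolation=cv2.INTER_CUBIC))
E
```

```text
pics
{'time_s': 0.0, 'qpos': array([-6.74921255e+01,  1.83502196e+01,  8.97087319e+01, -6.31729213e-04,
        7.20427929e+01, -1.14363379e+00]), 'qvel': array([-0.09541335, -0.01120278,  0.02269148, -0.08287338,  0.07793   ,
       -0.01790969]), 'effort': array([ 1.98044792e-03, -4.12450254e+01, -2.31979430e+01,  7.30097503e-02,
        4.59844933e-02, -1.35648756e-04]), 'ee_pos': array([ 230.49287836, -526.21100849,  213.11877048]), 'ee_rot': array([-1.79998570e+02,  1.01736173e-01, -6.63482951e+01]), 'force': array([-0.48245842, -0.20337809, -0.01291334]), 'torque': array([-0.01309835, -0.02461394, -0.01923627]), 'gripper_width': 90.90470207646399}
scene {'fov_y': 51.578252407137114, 'cx': 257.1729991127513, 'cy': 193.80171304718468, 'k1': 0.0353911318517771, 'pose': array([[-3.70583739e-01,  7.85559788e-01, -4.95543654e-01,
         9.60238686e+02],
       [ 9.28790586e-01,  3.11150537e-01, -2.01329060e-01,
         2.09091785e+02],
       [-3.96733965e-03, -5.34865556e-01, -8.44927865e-01,
         8.17930909e+02],
       [ 0.00000000e+00,  0.00000000e+00,  0.00000000e+00,
   
[... 251 characters left out ...]
01, -2.54448974e-02, -7.13641740e-03,
         5.14437546e+01],
       [ 1.08093437e-02, -1.47274751e-01, -9.89036554e-01,
         1.18917934e+03],
       [ 0.00000000e+00,  0.00000000e+00,  0.00000000e+00,
         1.00000000e+00]])}
wrist {'fov_y': 58.92040471228326, 'cx': 253.51800234241864, 'cy': 188.05327900665836, 'k1': 0.005080298102546174, 'pose': array([[ 4.01887083e-01, -8.80509389e-01, -2.51376188e-01,
         3.01695721e+02],
       [-9.15687599e-01, -3.86965008e-01, -1.08509463e-01,
        -4.96396193e+02],
       [-1.73018735e-03,  2.73790609e-01, -9.61787767e-01,
         3.84762971e+02],
       [ 0.00000000e+00,  0.00000000e+00,  0.00000000e+00,
         1.00000000e+00]])}
```

View pics/scene0.png

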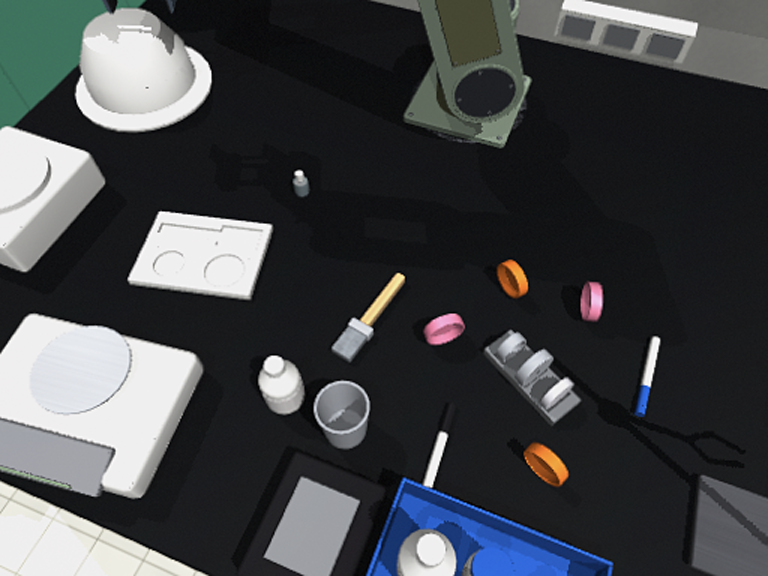

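View pics/top0.png

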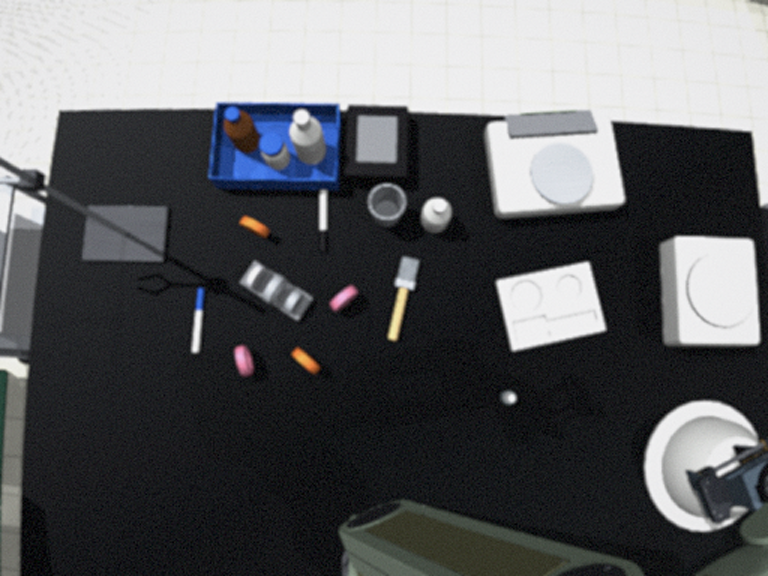

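View pics/wrist0.png

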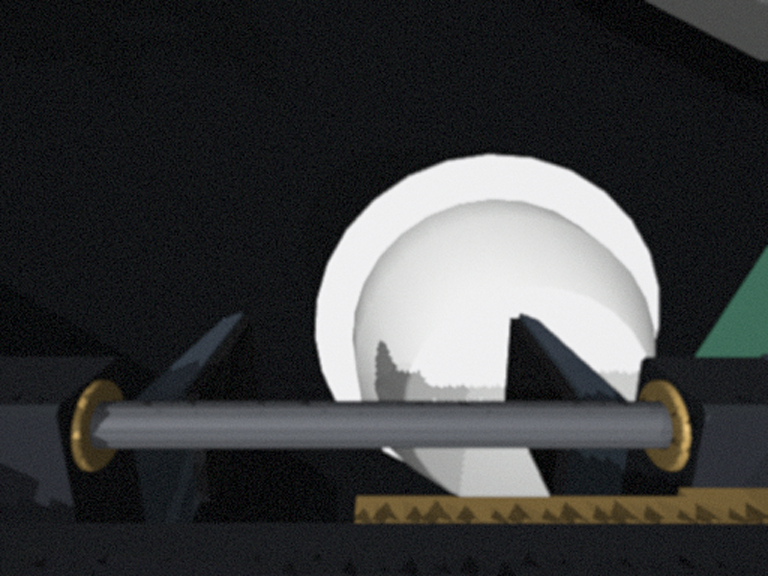

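The scene camera shows the tray at about (200,255), the brush at (370,315) and the rack at (530,375). The rack holds three discs, with pink and orange decoys around it. The top view shows the same layout: tray (550,305), brush (403,298), rack (275,290). Next I'll crop in and measure.

```bash
cat > h.py <<'E'
import numpy as np, cv2
from workcell import env
def KP(p):
    f=192/np.tan(np.radians(p['fov_y']/2)); return f,p['cx'],p['cy'],p['k1'],np.array(p['pose'])
def proj(P,p):
    f,cx,cy,k,T=KP(p); P=np.atleast_2d(P).astype(float)
    c=(P-T[:3,3])@T[:3,:3]; s=c[:,:2]/c[:,2:]; r2=(s**2).sum(1,keepdims=True); s=s*(1+k*r2)
    return s*f+[cx,cy]
def unproj(uv,p,z):
    f,cx,cy,k,T=KP(p); uv=np.atleast_2d(uv).astype(float); d=(uv-[cx,cy])/f; s=d.copy()
    for _ in range(20): s=d/(1+k*(s**2).sum(1,keepdims=True))
    r=np.c_[s,np.ones(len(s))]@T[:3,:3].T
    t=(z-T[2,3])/r[:,2]; return T[:3,3]+r*t[:,None]
def crop(img,x0,y0,x1,y1,fx,name):
    cv2.imwrite(f"pics/{name}.png",cv2.resize(img[y0:y1,x0:x1,::-1],None,fx=fx,fy=fx,interpolation=cv2.INTER_CUBIC))
E
python3 - <<'E'
from h import *
t=env.grab_frame('top'); s=env.grab_frame('scene')
np.save('t.npy',t);np.save('s.npy',s)
crop(t,150,160,280,240,6,'t_l'); crop(t,320,165,410,240,8,'t_tray')
crop(s,280,170,400,290,5,'s_rack'); crop(s,80,130,190,205,7,'s_tray')
E
```

```text
(no output)
```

View pics/t_l.png

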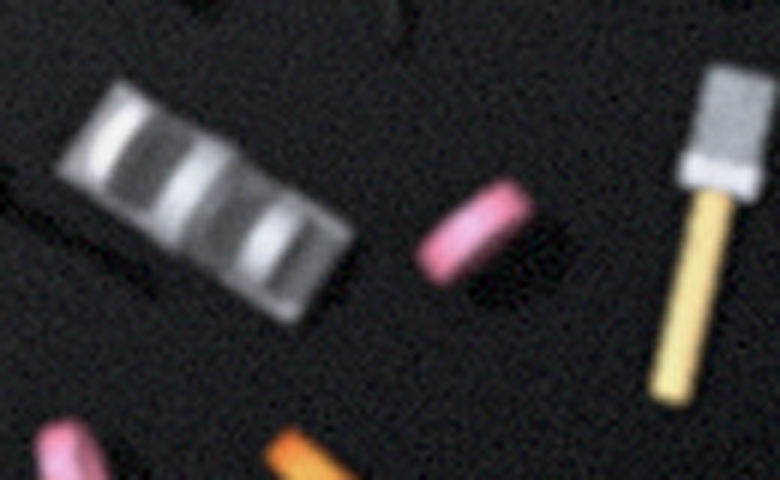

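View pics/t_tray.png

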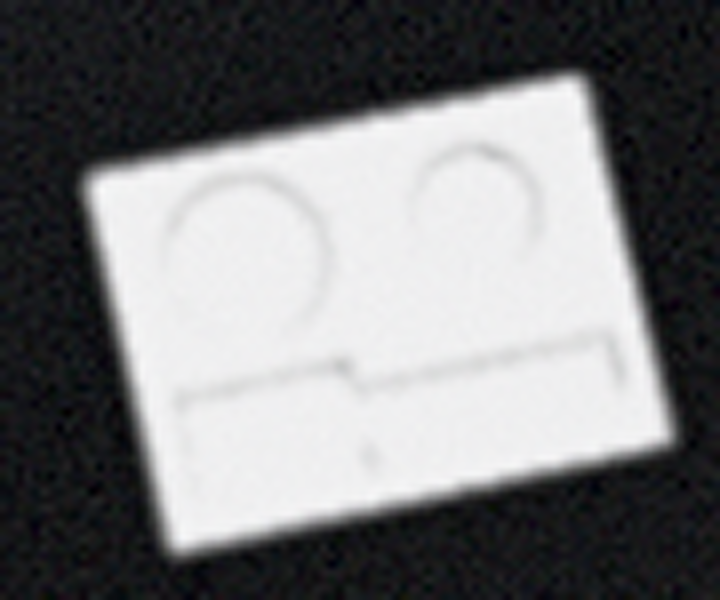

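View pics/s_rack.png

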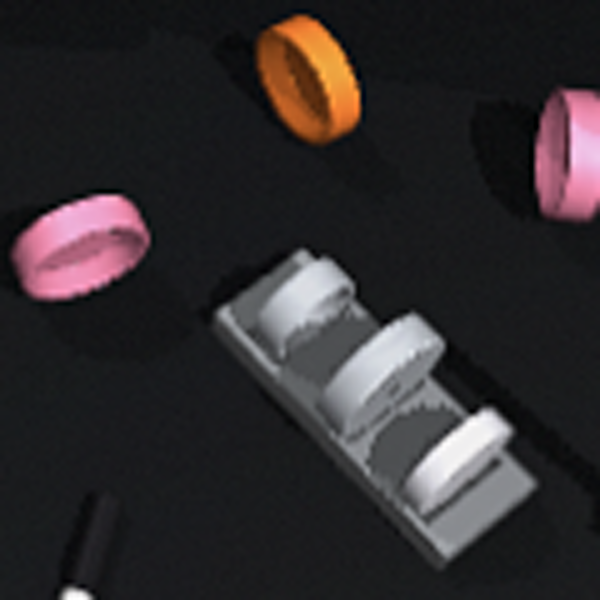

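View pics/s_tray.png

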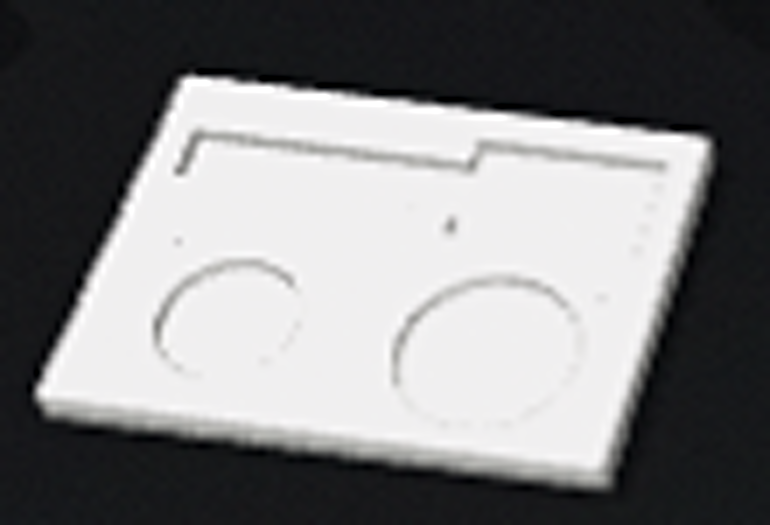

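```bash
python3 - <<'E'
from h import *
from scipy.optimize import least_squares
pt=env.camera_params('top');ps=env.camera_params('scene')
def fit(loc,obs,x0):  # obs: list of (cam, idx, uv)
    loc=np.array(loc,float)
    def W(x):
        c,s=np.cos(x[2]),np.sin(x[2]); R=np.array([[c,-s,0],[s,c,0],[0,0,1]]); return loc@R.T+[x[0],x[1],0]
    def r(x):
        w=W(x); return np.concatenate([(proj(w[i],c)[0]-uv) for c,i,uv in obs])
    o=least_squares(r,x0); return o.x,o.fun.reshape(-1,2)
T=lambda x,y,x0,y0,f:np.array([(x+.5)/f+x0-.5,(y+.5)/f+y0-.5])
# tray local: large pocket +x+y. corners top z=12
loc=[(73,100,12),(73,-100,12),(-73,-100,12),(-73,100,12)]
tt=[(85,172),(590,73),(677,445),(170,553)]
ss=[(610,478),(40,395),(185,77),(713,140)]
ot=[(pt,i,T(*tt[i],320,165,8)) for i in range(4)]
os_=[(ps,i,T(*ss[i],80,130,7)) for i in range(4)]
c=unproj(T(380,315,320,165,8),pt,12)[0]
for o in (ot,os_,ot+os_):
    x,r=fit(loc,o,[c[0],c[1],0.1]); print('tray',x[:2],np.degrees(x[2]),np.abs(r).max())
# rack: ends. top z=16. 
R=[(122,78),(355,232),(292,325),(57,170)]
RS=[(540,487),(443,568),(212,312),(303,250)]  # far right end.. 
c=unproj(T(207,200,150,160,6),pt,16)[0]
print('rack top corners',unproj([T(*q,150,160,6) for q in R],pt,16))
print('rack scene corners',unproj([T(*q,280,170,5) for q in RS],ps,16))
B=[(670,405),(712,190),(740,65)]
print('brush', unproj([T(*q,150,160,6) for q in [(672,398)]],pt,18),unproj([T(*q,150,160,6) for q in [(742,70)]],pt,14))
E
```

```text
tray [ 528.19619148 -298.48284072] 12.478587248398938 0.9394549329904294
tray [ 527.97697972 -295.52778283] 13.1113064687394 0.7687580721077438
tray [ 527.85067241 -296.78417209] 12.833040300823228 1.6177828069417046
rack top corners [[607.27879702 312.08775332  16.        ]
 [530.86536988 188.71058227  16.        ]
 [482.83836561 218.57846442  16.        ]
 [558.71705133 342.83340841  16.        ]]
rack scene corners [[558.88718001 344.17306146  16.        ]
 [609.28194998 314.29603298  16.        ]
 [530.62426278 191.10072768  16.        ]
 [484.84050558 220.54719573  16.        ]]
brush [[451.02743029  26.50868027  18.        ]] [[619.83694993  -5.67892463  14.        ]]
```

Fits: the tray is at about (528,-297) with yaw 12.8°, the rack at about (545,266) with axis at 58.4°, and the brush at about (535,10) pointing -10.8°. The measured sizes agree with the given ones to about 2 mm. Next I'll go over the tray with the yaw I need for the brush grasp and look with the wrist camera.

Emit:
drive_tool([
  [[0.025,0.024,0],[0,0,-0.06]],
  [[0.025,0.024,0],[0,0,-0.06]],
  [[0.025,0.024,0],[0,0,-0.06]],
  [[0.025,0.024,0],[0,0,-0.06]],
  [[0.025,0.024,0],[0,0,-0.06]],
  [[0.025,0.024,0],[0,0,-0.06]],
  [[0.025,0.024,0],[0,0,-0.06]],
  [[0.025,0.024,0],[0,0,-0.06]],
  [[0.025,0.024,0],[0,0,-0.06]],
  [[0.025,0.024,0],[0,0,-0.06]],
], claw=1)

```text
time_s: 1.08
ee_pos: [481.6, -285.3, 214.0]
ee_rot: [180.0, -0.0, -100.9]
force: [0.1, -0.2, 0.2]
gripper_width: 91.1
```

```bash
cat >> h.py <<'E'
def shot(name,f=1.5):
    import pickle
    st=env.state(); p=env.camera_params('wrist'); im=env.grab_frame('wrist')
    pickle.dump((p,im,st),open(f'pics/{name}.pkl','wb'))
    cv2.imwrite(f"pics/{name}.png",cv2.resize(im[:,:,::-1],None,fx=f,fy=f,interpolation=cv2.INTER_CUBIC))
    print(st['time_s'],np.round(st['ee_pos'],2),np.round(st['ee_rot'],2),np.round(st['qpos'],1),st['gripper_width'])
E
python3 -c "
from h import *; shot('w_tray')"
```

```text
1.0833 [ 481.62 -285.32  213.98] [ 1.800e+02 -1.000e-02 -1.009e+02] [-31.8  16.9  91.6  -0.   71.4  69.1] 91.12232949762873
```

View pics/w_tray.png

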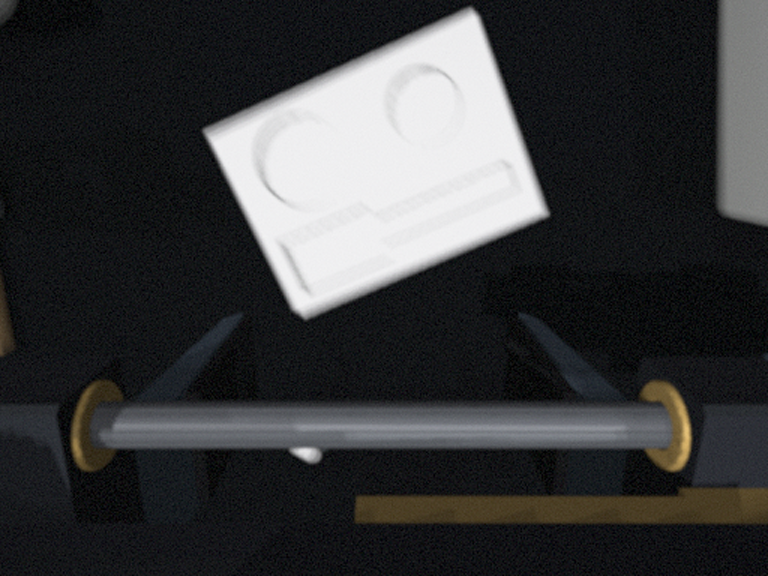

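Tray corners in the wrist picture are (473,8), (205,131), (302,318) and (547,213). I'll turn these into a pose by thresholding and fitting.

```bash
cat > tray.py <<'E'
from h import *
import pickle
p,im,st=pickle.load(open('pics/w_tray.pkl','rb'))
m=(im.min(2)>110).astype(np.uint8)
m[:, 470:]=0
n,l,s,c=cv2.connectedComponentsWithStats(m); k=1+np.argmax(s[1:,4]); m=(l==k).astype(np.uint8)
cs=max(cv2.findContours(m,0,1)[0],key=cv2.contourArea)
w=unproj(cs[:,0,:],p,12)[:,:2]
r=cv2.minAreaRect(w.astype(np.float32)); print('minrect',r)
# robust mask match: model rectangle z 12 projected vs mask IoU
from scipy.optimize import minimize
a=np.radians(12.8)
ap=cv2.approxPolyDP(cs,8,True)[:,0]; print(ap*1.5); print(unproj(ap,p,12).round(1))
def prj(x,P):
    c,s=np.cos(x[2]),np.sin(x[2]); return proj(np.array(P)@np.array([[c,s,0],[-s,c,0],[0,0,1]])+[x[0],x[1],0],p)
out=im.copy()
E
python3 tray.py
```

```text
minrect ((532.123046875, -295.60845947265625), (154.61801147460938, 205.19630432128906), 12.22368049621582)
[[472.5   9. ]
 [204.  130.5]
 [303.  316.5]
 [547.5 214.5]]
[[ 626.  -375.9   12. ]
 [ 585.2 -180.2   12. ]
 [ 437.4 -216.6   12. ]
 [ 480.9 -411.    12. ]]
```

```bash
cat >> tray.py <<'E'
box=np.array([(x,y,z) for x in(-73,73) for y in(-100,100) for z in (0,12)],float)
from scipy.optimize import least_squares
pts=cs[:,0,:].astype(np.float32)
dense=pts
def res(x):
    h=cv2.convexHull(prj(x,box).astype(np.float32))
    return np.array([cv2.pointPolygonTest(h,(float(a),float(b)),True)-0.5 for a,b in dense])
o=least_squares(res,[530,-296,a],diff_step=1e-4,loss='soft_l1'); print(o.x[:2],np.degrees(o.x[2]),np.abs(o.fun).mean())
x=o.x
th=np.linspace(0,2*np.pi,80)
for P in ([(30+32.5*np.cos(t),47+32.5*np.sin(t),12) for t in th],[(30+25.5*np.cos(t),-47+25.5*np.sin(t),12) for t in th],[(-38-22,88,12),(-38-22,17,12),(-38-11,17,12),(-49,-88,12),(-27,-88,12),(-27,17,12),(-16,17,12),(-16,88,12)],[(-73,-100,12),(73,-100,12),(73,100,12),(-73,100,12)]):
    q=prj(x,P); big=cv2.resize(out,None,fx=2,fy=2) if out.shape[0]==384 else out; out=big
    cv2.polylines(out,[np.round((q+.5)*2-.5).astype(np.int32)],True,(255,0,0),1)
cv2.imwrite('pics/tray_ov.png',out[0:450,200:800,::-1])
E
python3 tray.py
```

```text
minrect ((532.123046875, -295.60845947265625), (154.61801147460938, 205.19630432128906), 12.22368049621582)
[[472.5   9. ]
 [204.  130.5]
 [303.  316.5]
 [547.5 214.5]]
[[ 626.  -375.9   12. ]
 [ 585.2 -180.2   12. ]
 [ 437.4 -216.6   12. ]
 [ 480.9 -411.    12. ]]
[ 534.87245825 -295.16969219] 12.28461749023615 2.621778323490957
```

View pics/tray_ov.png

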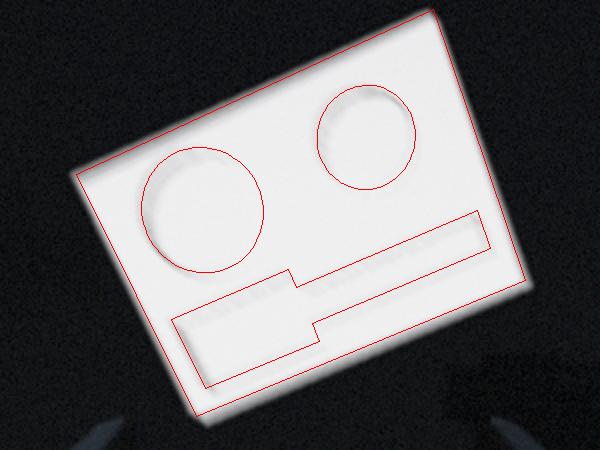

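```bash
sed -i 's/^o=least_squares.*/o=minimize(lambda v:np.abs(res([v[0],v[1],v[2]\/200])).mean(),[530,-297,a*200],method="Nelder-Mead",options=dict(initial_simplex=[[530,-297,a*200],[525,-297,a*200],[530,-292,a*200],[530,-297,a*200+5]]))\no.x[2]\/=200; print(o.x[:2],np.degrees(o.x[2]),o.fun)/' tray.py; python3 tray.py|tail -1
```

```text
[ 535.82393745 -295.51101617] 12.071778151120954 2.565287867047577
```

View pics/tray_ov.png

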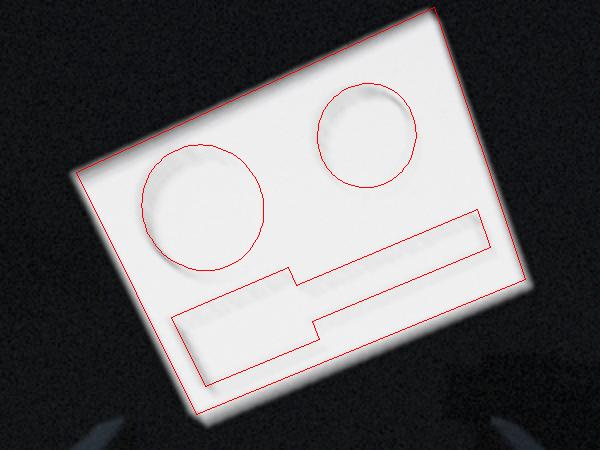

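```bash
cat >> tray.py <<'E'
rr=res(x); print(len(rr),np.percentile(rr,[0,10,25,50,75,90,100]))
print(prj(x,box)*1.5)
for q,v in list(zip(pts,rr))[::25]: print(q*1.5,round(v,1))
E
python3 tray.py|tail -35
```

```text
605 [-7.32527129 -6.182643   -4.7694741  -1.86135541 -0.46605658 -0.09625684
  1.55913691]
[[538.67733207 206.98407937]
 [543.58147495 209.15326598]
 [298.95610681 305.04024659]
 [296.57763373 309.96083759]
 [472.16333139   9.10296962]
 [475.3234738    4.71092097]
 [212.16589312 128.57725263]
 [206.73661271 128.30861876]]
[469.5   7.5] -0.4
[432.   25.5] 0.0
[394.5  42. ] -0.4
[357.  60.] 0.0
[319.5  76.5] -0.4
[282.   94.5] 0.0
[244.5 111. ] -0.5
[207.  127.5] -0.9
[220.5 165. ] -3.1
[238.5 202.5] -3.4
[258. 240.] -2.9
[276.  277.5] -3.2
[298.5 312. ] -2.2
[336.  304.5] -7.1
[373.5 288. ] -6.3
[411.  271.5] -5.6
[448.5 256.5] -5.8
[486. 240.] -5.0
[523.5 225. ] -5.2
[543. 201.] -1.9
[529.5 163.5] -1.2
[516. 126.] -0.6
[504.   88.5] -0.9
[490.5  51. ] -0.3
[475.5  13.5] 1.2
```

```bash
python3 -c "
from h import *; print(env.state()['qvel']); shot('w_tray2')"; sed -i "s/w_tray.pkl/w_tray2.pkl/" tray.py; python3 tray.py|head -13|tail -8
```

```text
[ -3.96003999  -0.64730742   1.46545166  -3.15320825   0.40706888
 -15.16293362]
1.1333 [ 486.14 -281.14  213.87] [-179.79    0.26 -100.82] [-31.4  17.   91.5   0.3  71.3  69.3] 90.97655952749014
[[ 622.7 -378.6   12. ]
 [ 576.4 -184.    12. ]
 [ 435.3 -217.3   12. ]
 [ 480.7 -413.    12. ]]
[ 529.12947209 -298.90653758] 13.15448832387889 0.8631864361206714
590 [-2.07686515 -1.65971633 -1.37896539 -0.77693725 -0.34431765 -0.07958397
  0.16455759]
[[552.60902889 217.98068781]
```

View pics/tray_ov.png

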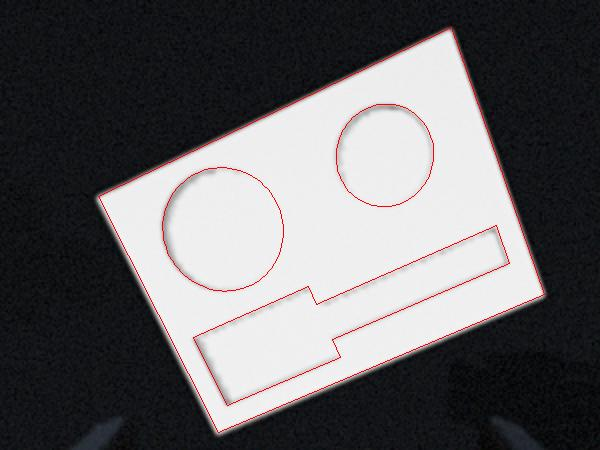

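The first picture was motion-blurred, so I'll take one more now that the arm has settled.

```bash
python3 -c "
from h import *; shot('a1');shot('w_tray3')"; sed -i "s/w_tray2.pkl/w_tray3.pkl/" tray.py; python3 tray.py|head -13|tail -8
```

```text
1.1833 [ 483.69 -283.48  213.73] [-1.7994e+02  9.0000e-02 -1.0047e+02] [-31.6  17.   91.6   0.1  71.4  68.8] 91.26647122383812
1.2333 [ 481.89 -285.15  213.69] [ 179.98   -0.   -100.48] [-31.8  17.   91.6  -0.   71.4  68.7] 91.37333799416177
[[ 622.3 -378.9   12. ]
 [ 577.4 -184.9   12. ]
 [ 434.5 -217.4   12. ]
 [ 480.6 -412.8   12. ]]
[ 529.08654474 -298.95837503] 12.989603837555679 0.8771542677267473
595 [-2.14418228 -1.70299318 -1.40075643 -0.80607463 -0.34173665 -0.08071281
  0.16425586]
[[545.47973236 213.77969752]
```

View pics/tray_ov.png

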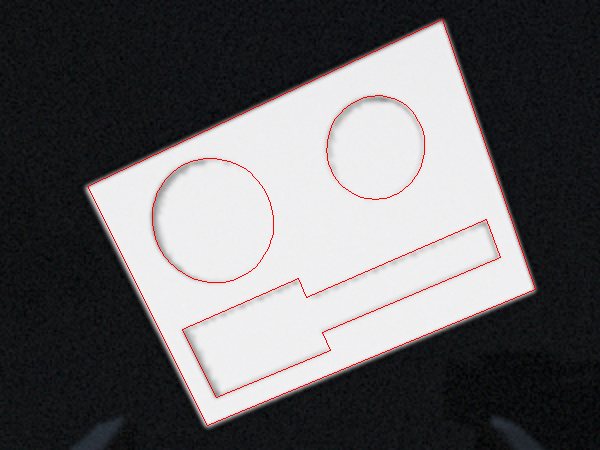

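The overlay fits all edges. Tray: (528.5,-298.3), yaw 13.0°. Now over the brush.

Emit:
drive_tool([
  [[0.002,0.02,0],[0,0,0]],
  [[0.002,0.04,0],[0,0,0]],
  [[0.002,0.04,0],[0,0,0]],
  [[0.002,0.04,0],[0,0,0]],
  [[0.002,0.04,0],[0,0,0]],
  [[0,0.04,0],[0,0,0]],
  [[0,0.04,0],[0,0,0]],
  [[0,0.025,0],[0,0,0]],
  [[0,0.01,0],[0,0,0]],
  [[0,0,0],[0,0,0]],
])

```text
time_s: 2.12
ee_pos: [490.3, 8.7, 214.1]
ee_rot: [-180.0, -0.0, -100.6]
force: [-0.4, -0.4, 0.2]
gripper_width: 91.4
```

```bash
python3 -c "
from h import *; shot('b0');shot('b1');shot('b2')"
```

```text
2.1167 [490.32   8.73 214.06] [-1.8000e+02 -2.0000e-02 -1.0062e+02] [ -0.3  10.7 100.2  -0.   69.1 100.3] 91.4382494897105
2.1667 [490.48   7.45 214.04] [-1.7999e+02 -7.0000e-02 -1.0068e+02] [-4.000e-01  1.070e+01  1.002e+02 -1.000e-01  6.910e+01  1.003e+02] 91.24681446409696
2.2167 [490.61   6.8  213.98] [-1.7999e+02 -7.0000e-02 -1.0076e+02] [-5.000e-01  1.070e+01  1.002e+02 -1.000e-01  6.910e+01  1.003e+02] 90.94636917323689
```

View pics/b2.png

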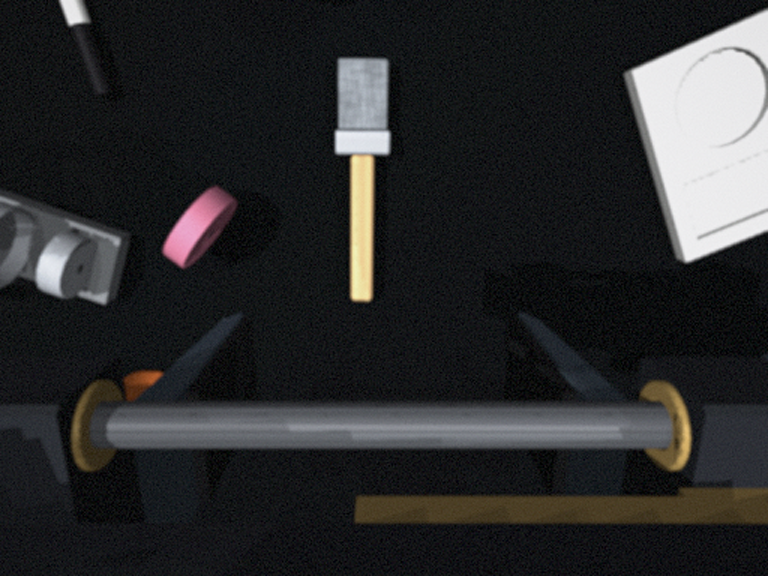

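The brush lies from its handle end at (361,301) to its tip at (363,58), nearly vertical in the image. The small lid at (65,265) shows its dotted closed face toward the brush.

```bash
python3 - <<'E'
from h import *; import pickle
p,im,st=pickle.load(open('pics/b2.pkl','rb'))
f=lambda x,y,z:unproj([[(x+.5)/1.5-.5,(y+.5)/1.5-.5]],p,z)[0]
a=f(361,302,18); b=f(363,57,14); print(a,b,np.linalg.norm((b-a)[:2]))
h1=f(351,295,18);h2=f(372.5,295,18); g1=f(351,160,18);g2=f(375,160,18); print(h1,h2,g1,g2)
d=(b-a)[:2]; print(np.degrees(np.arctan2(d[1],d[0]))); m=(h1+h2)/2;n=(g1+g2)/2; print(m,n,np.degrees(np.arctan2(*(n-m)[1::-1])), a+(b-a)/2)
tz=f(337,155,18);print(tz)
E
```

```text
[451.51286546  28.10243812  18.        ] [619.84380014  -6.81191605  14.        ] 171.91368676790867
[458.36525282  34.42812163  18.        ] [455.34288324  18.48468257  18.        ] [555.48997713  14.44916782  18.        ] [552.361704    -2.09001705  18.        ]
-11.717849613786905
[456.85406803  26.4564021   18.        ] [553.92584056   6.17957538  18.        ] -11.798573013600775 [535.6783328   10.64526104  16.        ]
[560.64141407  23.38469265  18.        ]
```

Emit:
drive_tool([
  [[0.009,0.0005,-0.02],[0,0,-0.004]],
  [[0.009,0.0005,-0.03],[0,0,-0.004]],
  [[0.009,0.0005,-0.03],[0,0,-0.004]],
  [[0.009,0.0005,-0.03],[0,0,-0.004]],
  [[0.009,0.0005,-0.03],[0,0,0]],
  [[0,0,-0.025],[0,0,0]],
  [[0,0,-0.015],[0,0,0]],
  [[0,0,-0.005],[0,0,0]],
  [[0,0,0],[0,0,0]],
  [[0,0,0],[0,0,0]],
], claw=0.5, force=30)

```text
time_s: 3.1
ee_pos: [536.3, 9.7, 29.6]
ee_rot: [-179.9, -0.0, -101.7]
force: [0.0, 0.6, 0.4]
gripper_width: 46.0
```

```bash
python3 -c "
from h import *; shot('b3')"
```

```text
3.1 [536.34   9.66  29.56] [-179.94   -0.   -101.73] [ -0.2  25.5 108.8  -0.   45.7 101.6] 46.01690543953735
```

View pics/b3.png

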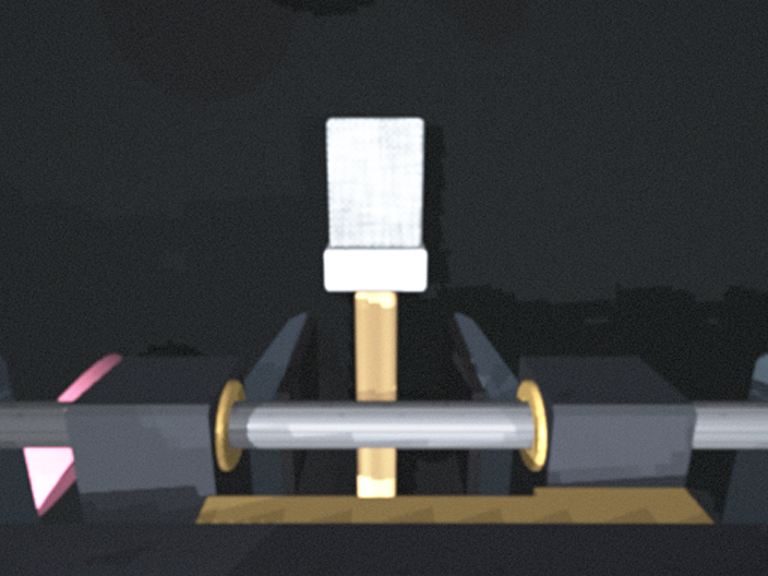

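It is centred, and z is 29.6 because my rows summed to 185 mm. I'll go down 20 mm more and close.

Emit:
drive_tool([
  [[0,0,-0.01],[0,0,0]],
  [[0,0.0005,-0.008],[0,0,0]],
  [[0,0,-0.002],[0,0,0]],
  [[0,0,0],[0,0,0]],
  [[0,0,0],[0,0,0]],
  [[0,0,0],[0,0,0]],
  [[0,0,0],[0,0,0]],
  [[0,0,0],[0,0,0]],
  [[0,0,0],[0,0,0]],
  [[0,0,0],[0,0,0]],
], claw=0.4)

```text
time_s: 3.98
ee_pos: [535.8, 11.3, 9.1]
ee_rot: [-180.0, -0.0, -101.6]
force: [0.4, -0.8, -0.6]
gripper_width: 36.2
```

Emit:
drive_tool([
  [[0,0,0],[0,0,0]],
  [[0,0,0],[0,0,0]],
  [[0,0,0],[0,0,0]],
  [[0,0,0],[0,0,0]],
  [[0,0,0],[0,0,0]],
  [[0,0,0],[0,0,0]],
  [[0,0,0],[0,0,0]],
  [[0,0,0.005],[0,0,0]],
  [[0,0,0.01],[0,0,0]],
  [[0,0,0.01],[0,0,0]],
], claw=0, force=30)

```text
time_s: 4.82
ee_pos: [535.5, 11.3, 34.7]
ee_rot: [180.0, -0.0, -101.6]
force: [-0.3, -0.0, -0.0]
gripper_width: 15.9
```

Emit:
drive_tool([
  [[0,0,0.03],[0,0,0]],
  [[0,0,0.04],[0,0,0]],
  [[0,0,0.04],[0,0,0]],
  [[-0.004,-0.02,0.01],[0,0,0.12]],
  [[-0.004,-0.03,0],[0,0,0.12]],
  [[-0.004,-0.03,0],[0,0,0.12]],
  [[-0.004,-0.03,0],[0,0,0.12]],
  [[-0.004,-0.03,0],[0,0,0.12]],
  [[-0.004,-0.03,0],[0,0,0.12]],
  [[-0.004,-0.03,0],[0,0,0.12]],
])

```text
time_s: 5.65
ee_pos: [507.4, -190.1, 155.4]
ee_rot: [-179.9, -0.1, -53.2]
force: [1.4, -0.6, -1.1]
gripper_width: 15.6
```

Emit:
drive_tool([
  [[-0.004,-0.03,0],[0,0,0.12]],
  [[-0.004,-0.03,0],[0,0,0.12]],
  [[-0.004,-0.02,0],[0,0,0.12]],
  [[-0.004,-0.02,0],[0,0,0.12]],
  [[0,-0.01,-0.01],[0,0,0.12]],
  [[0,-0.008,-0.01],[0,0,0.12]],
  [[0,0,-0.02],[0,0,0.12]],
  [[0,0,-0.02],[0,0,0.12]],
  [[0,0,-0.02],[0,0,0.12]],
  [[0,0,-0.01],[0,0,0.08]],
])

```text
time_s: 6.48
ee_pos: [490.7, -306.3, 62.9]
ee_rot: [-179.9, 0.1, 13.2]
force: [-0.7, -0.3, -0.5]
gripper_width: 16.1
```

Emit:
drive_tool([
  [[0,0,0],[0,0,0]],
  [[0,0,0],[0,0,0]],
  [[0,0,0],[0,0,0]],
  [[0,0,0],[0,0,0]],
  [[0,0,0],[0,0,0]],
  [[0,0,0],[0,0,0]],
  [[0,0,0],[0,0,0]],
  [[0,0,0],[0,0,0]],
  [[0,0,0],[0,0,0]],
  [[0,0,0],[0,0,0]],
])

```text
time_s: 7.32
ee_pos: [491.7, -306.7, 64.0]
ee_rot: [180.0, -0.0, 12.9]
force: [-0.6, 0.3, -0.7]
gripper_width: 15.3
```

```bash
python3 -c "
from h import *; shot('b4')"
```

```text
7.3167 [ 491.67 -306.71   64.  ] [ 1.800e+02 -1.000e-02  1.294e+01] [-33.1  26.3 100.8   0.   52.9 -46. ] 15.333761002906046
```

View pics/b4.png

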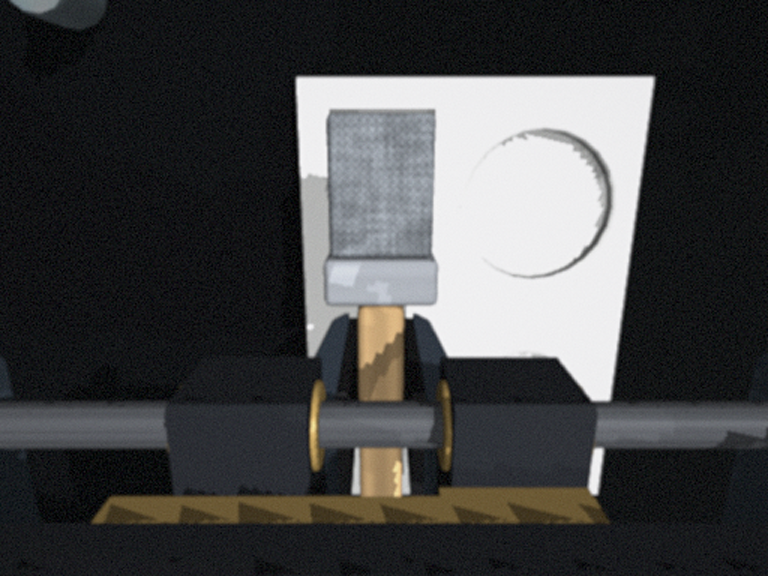

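Brush and tray look parallel in the picture. I'll check the brush's position in tray coordinates.

```bash
python3 - <<'E'
from h import *; import pickle
p,im,st=pickle.load(open('pics/b4.pkl','rb'))
f=lambda x,y,z:unproj([[(x+.5)/1.5-.5,(y+.5)/1.5-.5]],p,z)[0]
A,B=f(297,77,12),f(655,77,12); C=f(599,495,12)
print(A,B,np.linalg.norm(A-B),np.degrees(np.arctan2(*(B-A)[1::-1])))
a=np.degrees(np.arctan2(*(B-A)[1::-1]))
def tr(P,a=np.radians(13.0),o=None):
    mid=(A+B)/2; c,s=np.cos(a),np.sin(a); o=mid[:2]-100*np.array([-s,c]); d=P[:2]-o; print('tray o',o) if 0 else 0; return np.round([c*d[0]+s*d[1],-s*d[0]+c*d[1]],1)
print('tray orig',((A+B)/2)[:2]-100*np.array([-np.sin(np.radians(13)),np.cos(np.radians(13))]))
print('tip',tr(f(328,110,69)),tr(f(434,110,69)),'ferr',tr(f(325,300,73)),tr(f(437,300,73)), 'hand',tr(f(360,310,73)),tr(f(405,310,73)))
E
```

```text
[ 435.93680951 -216.81945787   12.        ] [ 578.36582201 -184.07532487   12.        ] 146.14445540942413 12.947209213559535
tray orig [ 529.64642119 -297.88439785]
tip [-55.2  84.5] [-22.4  84.5] ferr [-57.5  24. ] [-20.  24.] hand [-45.9  20.5] [-30.7  20.5]
```

In tray coordinates the brush is at x -38.8 (target -38) and its tip at y 84.5 (target 85). I'll lower it 49 mm with a 0.6 mm correction.

Emit:
drive_tool([
  [[0.0007,0.0005,-0.01],[0,0,0]],
  [[0,0,-0.015],[0,0,0]],
  [[0,0,-0.01],[0,0,0]],
  [[0,0,-0.006],[0,0,0]],
  [[0,0,-0.004],[0,0,0]],
  [[0,0,-0.003],[0,0,0]],
  [[0,0,-0.001],[0,0,0]],
  [[0,0,0],[0,0,0]],
  [[0,0,0],[0,0,0]],
  [[0,0,0],[0,0,0]],
])

```text
time_s: 8.2
ee_pos: [492.7, -306.4, 15.5]
ee_rot: [180.0, -0.0, 13.0]
force: [0.8, -0.7, -0.8]
gripper_width: 16.1
```

Emit:
drive_tool([
  [[0,0,0],[0,0,0]],
  [[0,0,0],[0,0,0]],
  [[0,0,0],[0,0,0]],
  [[0,0,0],[0,0,0]],
  [[0,0,0],[0,0,0]],
  [[0,0,0.005],[0,0,0]],
  [[0,0,0.03],[0,0,0]],
  [[0,0,0.04],[0,0,0]],
  [[0,0.01,0.03],[0,0,0]],
  [[0,0.02,0.03],[0,0,0]],
], claw=0.4)

```text
time_s: 9.03
ee_pos: [492.8, -277.6, 152.2]
ee_rot: [179.9, -0.1, 12.8]
force: [0.0, -0.0, -0.6]
gripper_width: 36.5
```

```bash
python3 - <<'E'
from h import *
t=env.grab_frame('top'); s=env.grab_frame('scene')
crop(t,320,165,410,240,8,'t_tray2'); crop(s,80,130,190,205,7,'s_tray2')
shot('b5')
E
```

```text
9.1333 [ 494.99 -275.93  155.78] [179.64  -0.47  13.02] [-30.3  19.7  96.4   0.1  63.3 -43.4] 36.144815139506555
```

View pics/s_tray2.png

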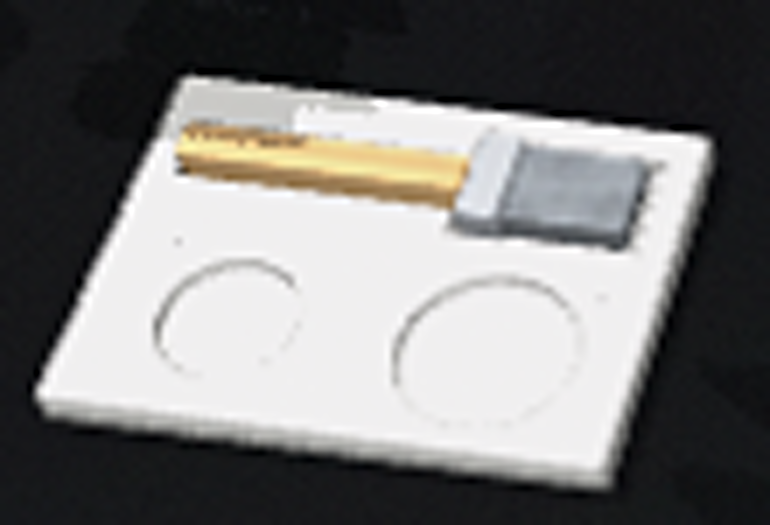

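View pics/b5.png

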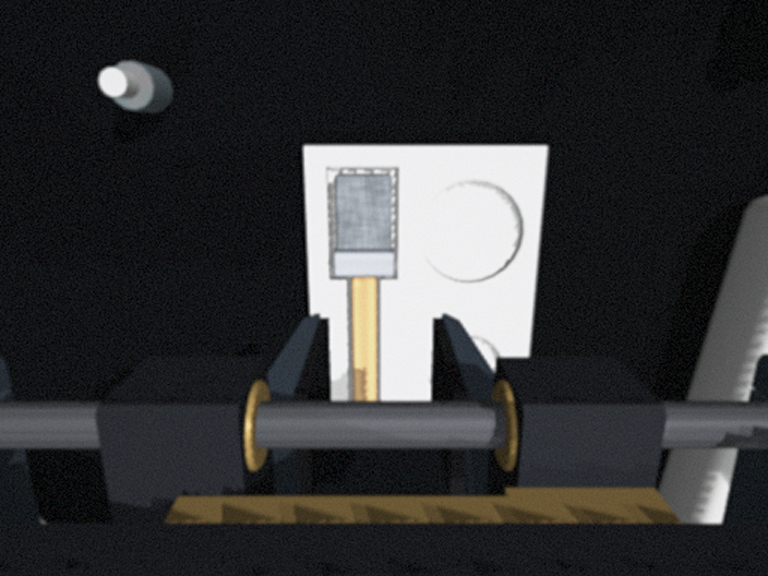

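The brush lies in its compartment with the gap visible all round. Next I'll go to the rack and look from its near end, with the jaws along the rack's y (yaw -31.6).

Emit:
drive_tool([
  [[0,0.015,0.03],[0,0,-0.05]],
  [[0,0.03,0.02],[0,0,-0.08]],
  [[0,0.038,0.01],[0,0,-0.08]],
  [[0,0.038,0],[0,0,-0.08]],
  [[0,0.038,0],[0,0,-0.08]],
  [[-0.002,0.038,0],[0,0,-0.08]],
  [[-0.002,0.038,0],[0,0,-0.08]],
  [[-0.002,0.038,0],[0,0,-0.08]],
  [[-0.002,0.038,0],[0,0,-0.08]],
  [[-0.002,0.038,0],[0,0,-0.08]],
], claw=1)

```text
time_s: 10.02
ee_pos: [481.4, 74.0, 208.6]
ee_rot: [179.9, 0.1, -31.4]
force: [1.1, -0.9, -0.7]
gripper_width: 90.8
```

Emit:
drive_tool([
  [[0,0.038,0],[0,0,-0.008]],
  [[0,0.035,0],[0,0,0]],
  [[0,0.02,0],[0,0,0]],
  [[0,0.008,0],[0,0,0]],
  [[0,0,0],[0,0,0]],
  [[0,0,0],[0,0,0]],
  [[0,0,0],[0,0,0]],
  [[0,0,0],[0,0,0]],
  [[0,0,0],[0,0,0]],
  [[0,0,0],[0,0,0]],
])

```text
time_s: 10.85
ee_pos: [482.5, 172.9, 210.1]
ee_rot: [180.0, -0.0, -31.7]
force: [0.7, 0.1, -0.2]
gripper_width: 91.1
```

```bash
python3 -c "
from h import *; shot('r1')"
```

```text
10.85 [482.49 172.89 210.07] [ 1.800e+02 -1.000e-02 -3.171e+01] [18.4 12.8 98.  -0.  69.2 50.2] 91.13713825133783
```

View pics/r1.png

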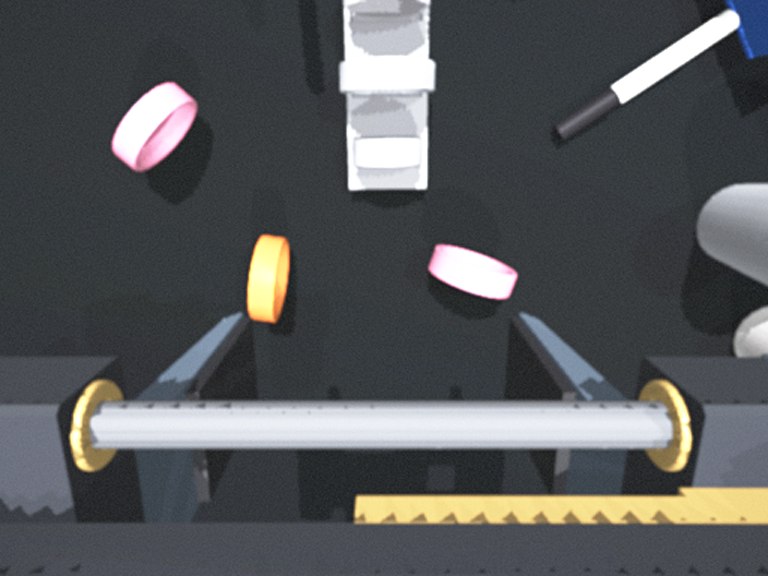

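```bash
python3 - <<'E'
from h import *; import pickle
p,im,st=pickle.load(open('pics/r1.pkl','rb'))
crop(im,215,0,305,130,6,'r1c')
s=np.load('s.npy'); crop(s,315,210,395,290,9,'s_rackc')
E
```

```text
(no output)
```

View pics/r1c.png

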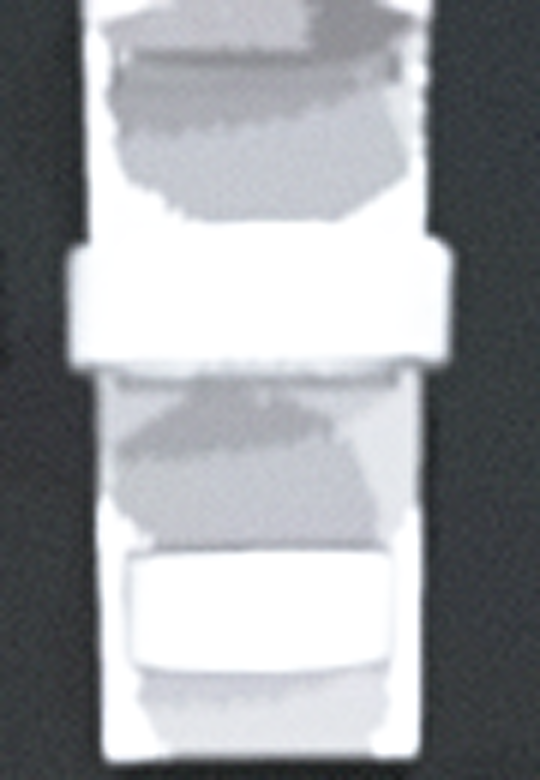

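View pics/s_rackc.png

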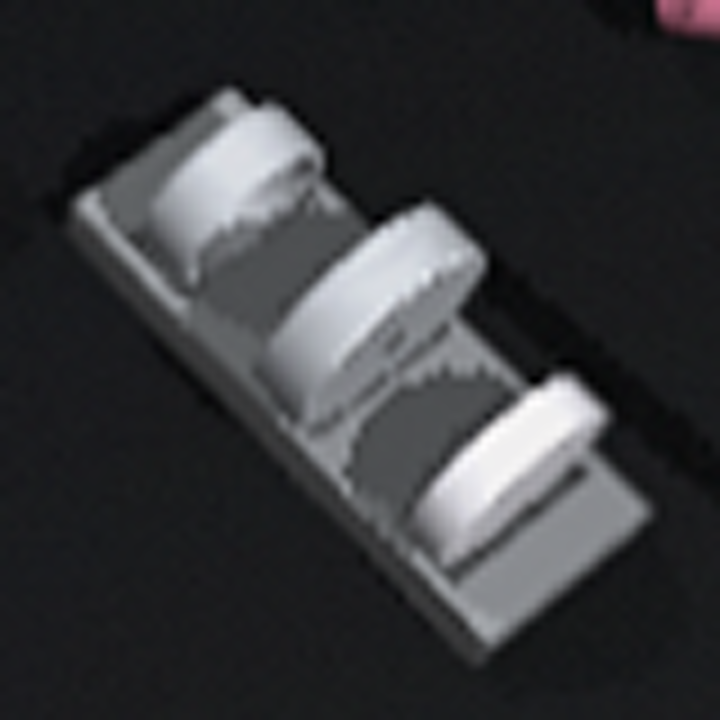

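Identification: the small lid is in the near slot, with its dot toward the near end (azimuth 238°). The large lid is in the middle, and its dot at (395,340) in the scene crop faces the disc (azimuth 58°). The disc is in the far slot. Next come the lid positions.

```bash
cat > ov.py <<'E'
from h import *; import pickle,sys
def circ(c,az,r,h):
    n=np.array([np.cos(az),np.sin(az),0]); e=np.array([-n[1],n[0],0]); th=np.linspace(0,2*np.pi,60)
    return [np.array(c)+s*h/2*n+r*(np.cos(th)[:,None]*e+np.sin(th)[:,None]*np.array([0,0,1])) for s in(-1,1)]
def draw(name,crp,f,cx,cy,azd,out,p=None,im=None):
    if p is None: p,im,st=pickle.load(open(f'pics/{name}.pkl','rb'))
    x0,y0,x1,y1=crp; o=cv2.resize(im[y0:y1,x0:x1],None,fx=f,fy=f,interpolation=cv2.INTER_CUBIC)
    az=np.radians(azd); u=np.array([np.cos(az),np.sin(az)]);v=np.array([-u[1],u[0]])
    def pl(P,c,cl=True): cv2.polylines(o,[np.round((proj(P,p)+.5-[x0,y0])*f-.5).astype(np.int32)],cl,c,1)
    for z in (16,):
        pl(np.array([[*(np.array([cx,cy])+a*u+b*v),z] for a,b in((71,27),(71,-27),(-71,-27),(-71,27))]),(255,0,0))
        for s in(-46,0,46): pl(np.array([[*(np.array([cx,cy])+(s+a)*u+b*v),z] for a,b in((9.5,23),(9.5,-23),(-9.5,-23),(-9.5,23))]),(255,160,0))
    for s,r,h,z in((-46,23,16,29),(0,30,16,36),(46,26,12,32)):
        for C in circ([*(np.array([cx,cy])+s*u),z],az,r,h): pl(C,(0,160,0))
    cv2.imwrite(f'pics/{out}.png',o[:,:,::-1])
if __name__=='__main__':
    cx,cy,a=map(float,sys.argv[1:4])
    draw('r1',(215,0,305,130),4.5,cx,cy,a,'ov_r')
    draw('',(315,210,395,290),7,cx,cy,a,'ov_s',env.camera_params('scene'),np.load('s.npy'))
    A=cv2.imread('pics/ov_r.png');B=cv2.imread('pics/ov_s.png'); H=max(len(A),len(B))
    f=lambda q:cv2.copyMakeBorder(q,0,H-len(q),0,0,0)
    cv2.imwrite('pics/ov.png',np.hstack([f(A),f(B)]))
E
python3 ov.py 545.5 266 58.3
```

```text
(no output)
```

View pics/ov.png

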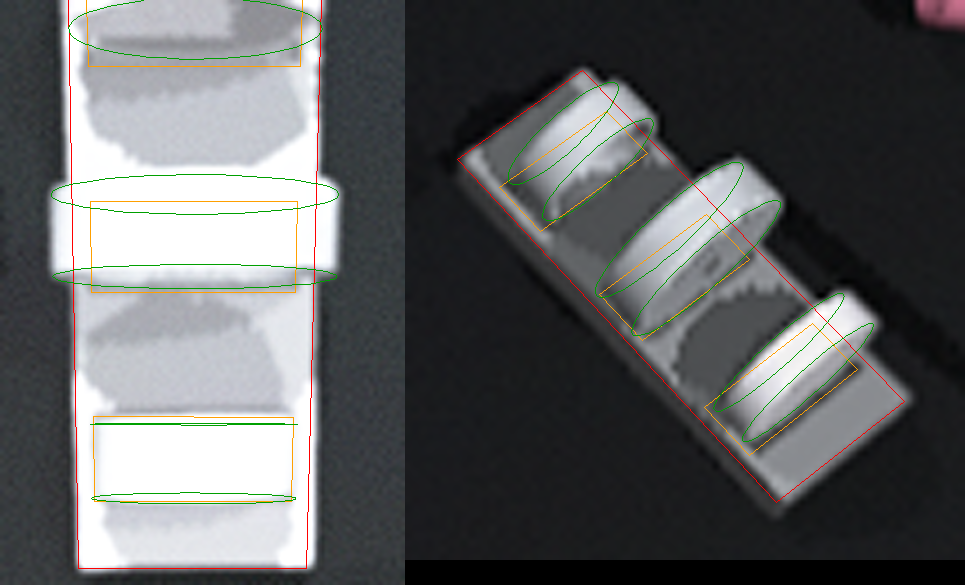

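The overlay fits in both cameras with the rack at (545.5,266), 58.3°. For the small lid I'll tilt the tool 30° over the closed-face side and approach.

Emit:
drive_tool([
  [[0.005,0.007,-0.011],[0.056,-0.0345,0]],
  [[0.005,0.007,-0.011],[0.056,-0.0345,0]],
  [[0.005,0.007,-0.011],[0.056,-0.0345,0]],
  [[0.005,0.007,-0.011],[0.056,-0.0345,0]],
  [[0.005,0.007,-0.011],[0.056,-0.0345,0]],
  [[0.005,0.007,-0.011],[0.056,-0.0345,0]],
  [[0.005,0.007,-0.011],[0.056,-0.0345,0]],
  [[0.005,0.006,-0.011],[0.056,-0.0345,0]],
  [[0,0,0],[0,0,0]],
  [[0,0,0],[0,0,0]],
])

```text
time_s: 11.73
ee_pos: [521.7, 228.0, 121.3]
ee_rot: [-150.0, 0.1, -31.7]
force: [-0.2, 0.7, 0.4]
gripper_width: 91.4
```

```bash
python3 -c "
from h import *; shot('s1')
from scipy.spatial.transform import Rotation as R
print(R.from_euler('xyz',env.state()['ee_rot'],degrees=True).as_matrix().round(3))"
```

```text
11.7333 [521.75 227.97 121.26] [-1.5001e+02  1.1000e-01 -3.1720e+01] [  9.6  14.9 117.7  42.1  34.2   8.6] 91.40902105148507
[[ 0.851 -0.454  0.263]
 [-0.525 -0.737  0.426]
 [ 0.    -0.501 -0.865]]
```

View pics/s1.png

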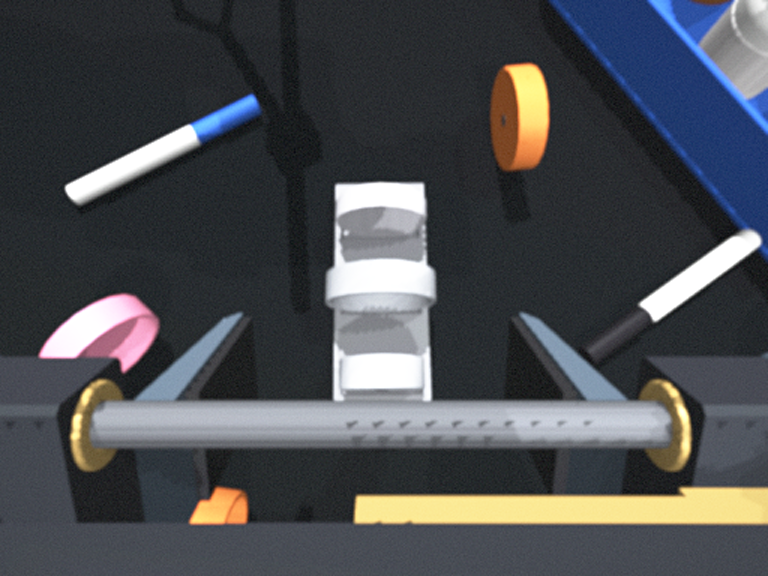

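Well centred on the lid. I'll descend 95 mm and then close.

Emit:
drive_tool([
  [[0,0,-0.015],[0,0,0]],
  [[0,0,-0.02],[0,0,0]],
  [[0,0,-0.02],[0,0,0]],
  [[0,0,-0.018],[0,0,0]],
  [[0,0,-0.012],[0,0,0]],
  [[0,0,-0.006],[0,0,0]],
  [[0,0,-0.004],[0,0,0]],
  [[0,0,0],[0,0,0]],
  [[0,0,0],[0,0,0]],
  [[0,0,0],[0,0,0]],
])

```text
time_s: 12.62
ee_pos: [523.2, 229.2, 28.1]
ee_rot: [-149.8, -0.1, -31.6]
force: [-0.4, 0.4, -0.5]
gripper_width: 91.4
```

Emit:
drive_tool([
  [[0,0,0],[0,0,0]],
  [[0,0,0],[0,0,0]],
  [[0,0,0],[0,0,0]],
  [[0,0,0],[0,0,0]],
  [[0,0,0],[0,0,0]],
  [[0,0,0],[0,0,0]],
  [[0,0,0],[0,0,0]],
  [[0,0,0],[0,0,0]],
  [[0,0,0],[0,0,0]],
  [[0,0,0],[0,0,0]],
], claw=0.35, force=30)

```text
time_s: 13.45
ee_pos: [522.4, 228.8, 27.0]
ee_rot: [-149.9, -0.0, -31.6]
force: [0.5, 0.0, -0.5]
gripper_width: 44.7
```

```bash
python3 -c "
from h import *; shot('s2')"
```

```text
13.45 [522.35 228.78  26.97] [-1.4985e+02 -1.0000e-02 -3.1630e+01] [  9.6  23.8 123.6  63.6  24.9 -15.9] 44.65818404981861
```

View pics/s2.png

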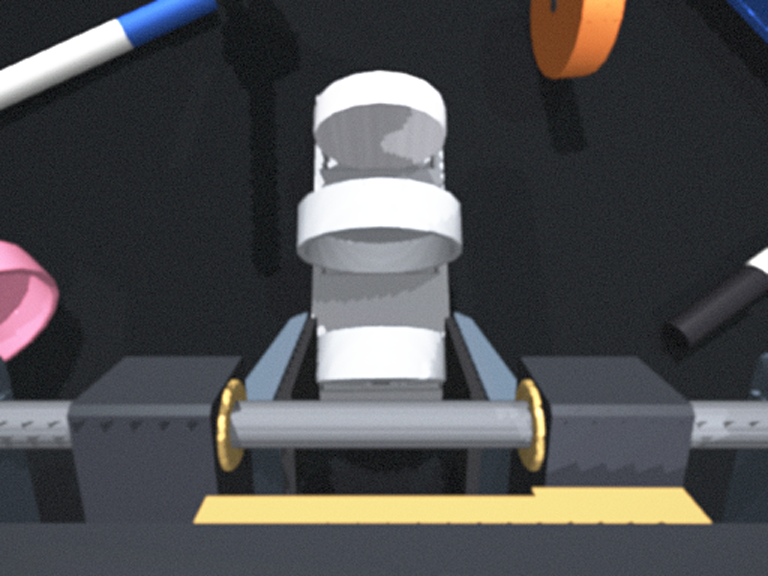

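The grip is on the small lid, and the large lid's open side is visible facing this way, as expected. Now I'll lift.

Emit:
drive_tool([
  [[0,0,0.003],[0,0,0]],
  [[0,0,0.006],[0,0,0]],
  [[0,0,0.01],[0,0,0]],
  [[0,0,0.015],[0,0,0]],
  [[0,0,0.02],[0,0,0]],
  [[0,0,0.02],[0,0,0]],
  [[0,0,0.02],[0,0,0]],
  [[0,0,0.01],[0,0,0]],
  [[0,0,0],[0,0,0]],
  [[0,0,0],[0,0,0]],
])

```text
time_s: 14.33
ee_pos: [522.2, 228.7, 131.2]
ee_rot: [-149.8, -0.0, -31.6]
force: [-0.4, 0.4, -1.2]
gripper_width: 45.2
```

```bash
python3 -c "
from h import *; shot('s3')"
```

```text
14.3333 [522.22 228.72 131.22] [-1.4984e+02 -5.0000e-02 -3.1610e+01] [  9.6  14.1 117.   41.   35.1  10. ] 45.16359490896951
```

View pics/s3.png

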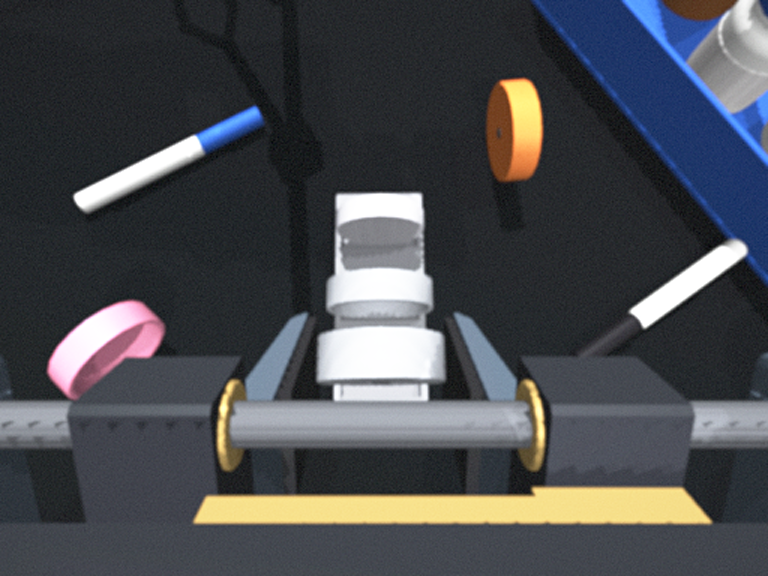

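The lid is held. I'll carry it to the small pocket, untilting, yawing by -55° and tilting 25° the other way. That leaves the lid 35° from flat with its closed face up.

Emit:
drive_tool([
  [[0,0,0.02],[-0.089,0.055,0]],
  [[0.002,-0.01,0.02],[-0.089,0.055,0]],
  [[0.002,-0.03,0],[-0.089,0.055,0]],
  [[0.003,-0.036,0],[-0.089,0.055,0]],
  [[0.003,-0.036,0],[-0.089,0.055,0]],
  [[0.003,-0.037,0],[0,0,-0.12]],
  [[0.003,-0.037,0],[0,0,-0.12]],
  [[0.003,-0.037,0],[0,0,-0.12]],
  [[0.003,-0.037,0],[0,0,-0.12]],
  [[0.003,-0.037,0],[0,0,-0.12]],
])

```text
time_s: 15.22
ee_pos: [545.2, -66.2, 160.3]
ee_rot: [-177.2, 0.7, -66.1]
force: [0.0, 0.1, 0.0]
gripper_width: 45.1
```

Emit:
drive_tool([
  [[0.002,-0.037,0],[0,0,-0.12]],
  [[0.002,-0.037,0],[0,0,-0.12]],
  [[0.002,-0.037,0],[0,0,-0.12]],
  [[0.002,-0.037,0],[-0.0064,0.109,0]],
  [[0.002,-0.037,0],[-0.0064,0.109,0]],
  [[0.002,-0.037,0],[-0.0064,0.109,0]],
  [[0.001,-0.03,0],[-0.0064,0.109,0]],
  [[0,-0.018,-0.01],[0,0,0]],
  [[0,0,-0.03],[0,0,0]],
  [[0,0,-0.03],[0,0,0]],
])

```text
time_s: 16.05
ee_pos: [559.3, -335.7, 89.3]
ee_rot: [158.0, 0.6, -86.7]
force: [0.3, -0.1, -2.5]
gripper_width: 45.0
```

Emit:
drive_tool([
  [[0,0,-0.015],[0,0,0]],
  [[0,0,-0.005],[0,0,0]],
  [[0,0,0],[0,0,0]],
  [[0,0,0],[0,0,0]],
  [[0,0,0],[0,0,0]],
  [[0,0,0],[0,0,0]],
  [[0,0,0],[0,0,0]],
  [[0,0,0],[0,0,0]],
  [[0,0,0],[0,0,0]],
  [[0,0,0],[0,0,0]],
])

```text
time_s: 16.88
ee_pos: [559.3, -334.8, 72.4]
ee_rot: [157.9, 0.6, -86.7]
force: [0.5, -0.0, -0.6]
gripper_width: 45.0
```

```bash
python3 - <<'E'
from h import *; shot('s4')
s=env.grab_frame('scene'); crop(s,60,100,200,205,5.5,'s4s')
E
```

```text
16.8833 [ 559.3  -334.84   72.37] [157.95   0.55 -86.65] [-26.6  41.7  73.3 -10.4  84.7  62.7] 44.97846972376434
```

View pics/s4.png

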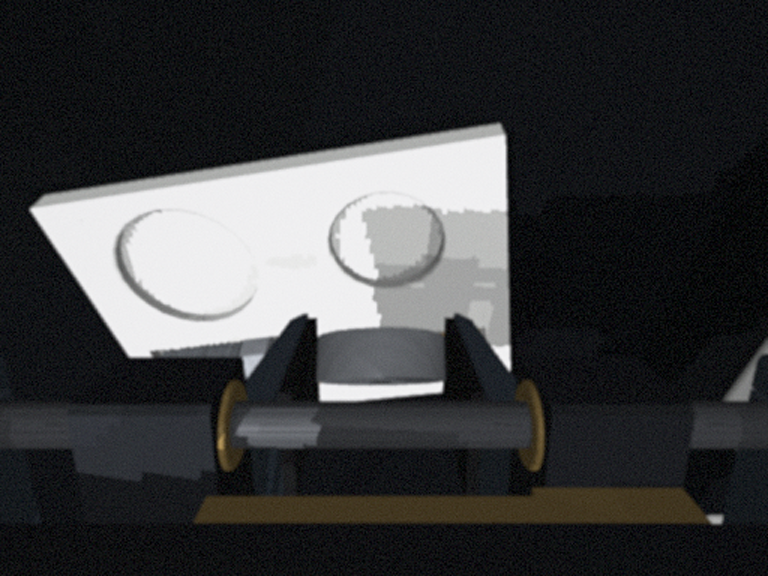

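View pics/s4s.png

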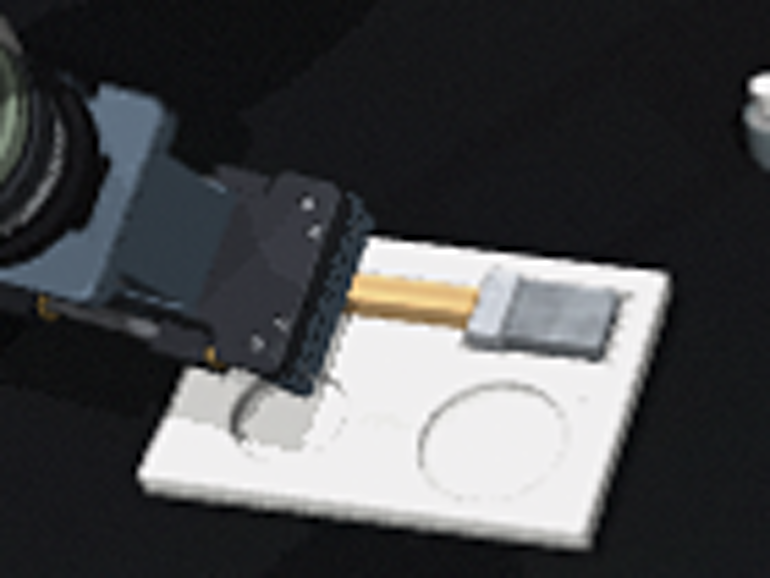

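The tilt is 22° (wanted 25°) and the position is 3 mm off. I'll correct both and lower to the pocket floor.

Emit:
drive_tool([
  [[0.001,-0.001,-0.01],[-0.003,0.052,0]],
  [[0,-0.001,-0.01],[0,0,0]],
  [[0,-0.001,-0.01],[0,0,0]],
  [[0,0,-0.008],[0,0,0]],
  [[0,0,-0.004],[0,0,0]],
  [[0,0,-0.003],[0,0,0]],
  [[0,0,-0.002],[0,0,0]],
  [[0,0,0],[0,0,0]],
  [[0,0,0],[0,0,0]],
  [[0,0,0],[0,0,0]],
])

```text
time_s: 17.82
ee_pos: [560.4, -338.0, 25.7]
ee_rot: [155.0, 0.5, -86.7]
force: [-0.5, -0.5, 0.1]
gripper_width: 44.9
```

```bash
python3 - <<'E'
from h import *; shot('s5')
E
```

```text
17.8167 [ 560.45 -338.     25.69] [154.99   0.54 -86.69] [-26.2  45.8  73.1 -11.7  83.6  64. ] 44.91416947749707
```

View pics/s5.png

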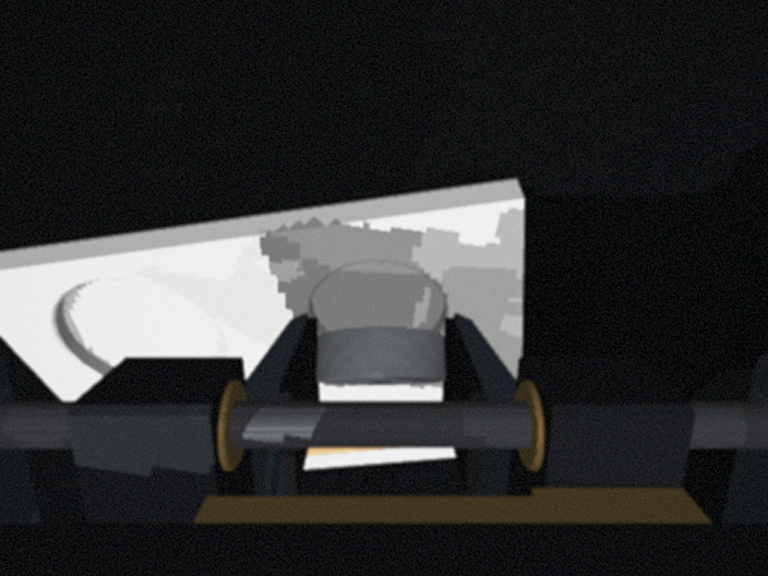

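The lid sits over the pocket (edges 310–447 px, lid 317–445 px). I'll lower 3 mm and release.

Emit:
drive_tool([
  [[0,0.0006,-0.001],[0,0,0]],
  [[0,0,-0.001],[0,0,0]],
  [[0,0,-0.001],[0,0,0]],
  [[0,0,0],[0,0,0]],
  [[0,0,0],[0,0,0]],
  [[0,0,0],[0,0,0]],
  [[0,0,0],[0,0,0]],
  [[0,0,0],[0,0,0]],
  [[0,0,0],[0,0,0]],
  [[0,0,0],[0,0,0]],
])

```text
time_s: 18.7
ee_pos: [560.8, -337.2, 22.6]
ee_rot: [155.0, 0.5, -86.7]
force: [3.5, 1.0, 5.4]
gripper_width: 45.1
```

Emit:
drive_tool([
  [[0,0,0],[0,0,0]],
  [[0,0,0],[0,0,0]],
  [[0,0,0],[0,0,0]],
  [[0,0,0],[0,0,0]],
  [[0,0,0],[0,0,0]],
  [[0,0,0],[0,0,0]],
  [[0.01,0,0.03],[0,0,0]],
  [[0.01,0,0.035],[0,0,0]],
  [[0.005,0.01,0.03],[0,-0.1,0]],
  [[0,0.02,0.02],[0,-0.1,0]],
], claw=0.75)

```text
time_s: 19.53
ee_pos: [588.4, -309.1, 138.1]
ee_rot: [166.8, -0.3, -86.7]
force: [-0.0, -0.2, 1.6]
gripper_width: 68.2
```

```bash
python3 - <<'E'
from h import *; shot('s6')
s=env.grab_frame('scene'); crop(s,60,100,200,205,5.5,'s6s')
E
```

```text
19.5333 [ 588.35 -309.07  138.1 ] [166.8   -0.28 -86.67] [-25.4  35.5  73.2  -6.6  82.9  62.8] 68.19339025792355
```

View pics/s6.png

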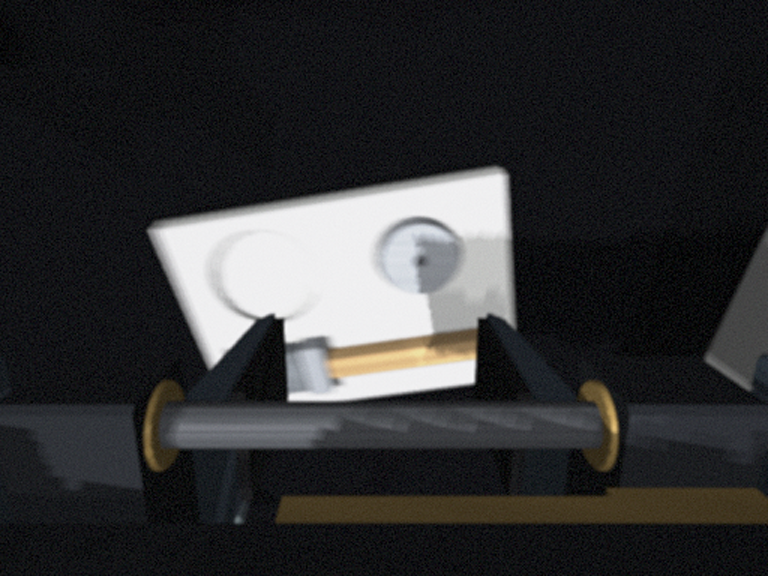

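View pics/s6s.png

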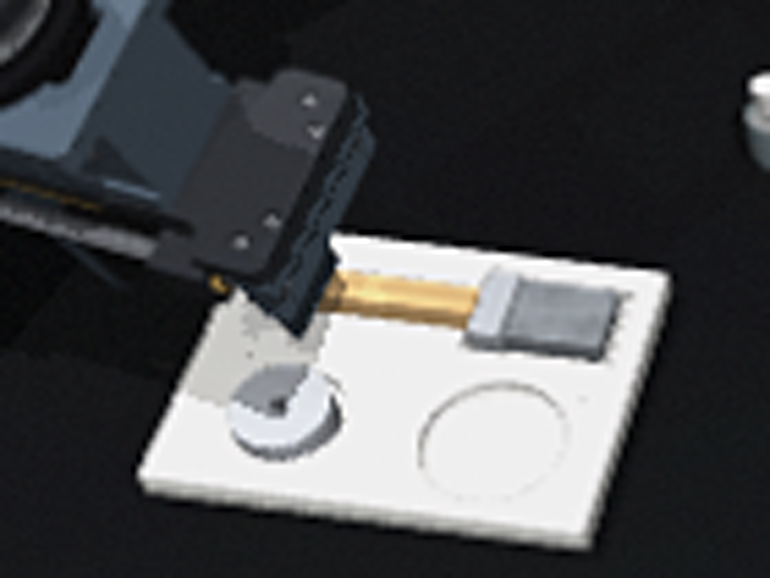

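The small lid is in the pocket, closed face up with its dot visible. Back to the rack for the large lid, approaching from the disc side with a 30° lean.

Emit:
drive_tool([
  [[-0.002,0.03,0.01],[0,0,0.1]],
  [[-0.003,0.037,0.005],[0,0,0.11]],
  [[-0.003,0.038,0.005],[0,0,0.11]],
  [[-0.003,0.038,0],[0,0,0.11]],
  [[-0.003,0.038,0],[0,0,0.11]],
  [[-0.003,0.038,0],[0,0,0.11]],
  [[-0.003,0.038,0],[0,0,0.11]],
  [[-0.003,0.038,0],[0,0,0.11]],
  [[-0.003,0.038,0],[0,0,0.09]],
  [[-0.003,0.038,0],[0,0,0]],
], claw=1)

```text
time_s: 20.47
ee_pos: [554.9, 65.6, 156.5]
ee_rot: [166.3, -0.0, -31.4]
force: [0.1, -0.4, 0.1]
gripper_width: 91.2
```

Emit:
drive_tool([
  [[-0.002,0.038,0],[-0.06,0.038,0]],
  [[-0.002,0.038,0],[-0.06,0.038,0]],
  [[-0.002,0.038,0],[-0.06,0.038,0]],
  [[-0.002,0.038,0],[-0.06,0.038,0]],
  [[-0.002,0.03,0],[0,0,0]],
  [[-0.002,0.015,0],[0,0,0]],
  [[-0.001,0.008,0],[0,0,0]],
  [[0,0,0],[0,0,0]],
  [[0,0,0],[0,0,0]],
  [[0,0,0],[0,0,0]],
])

```text
time_s: 21.3
ee_pos: [543.5, 266.7, 157.8]
ee_rot: [150.1, 0.1, -31.8]
force: [0.4, 0.4, 0.2]
gripper_width: 90.8
```

```bash
python3 - <<'E'
from h import *; shot('l1')
E
```

```text
21.3 [543.53 266.67 157.77] [ 1.5008e+02  6.0000e-02 -3.1760e+01] [ 32.   38.1  70.5 -12.8  98.5  64.9] 90.81248882091003
```

View pics/l1.png

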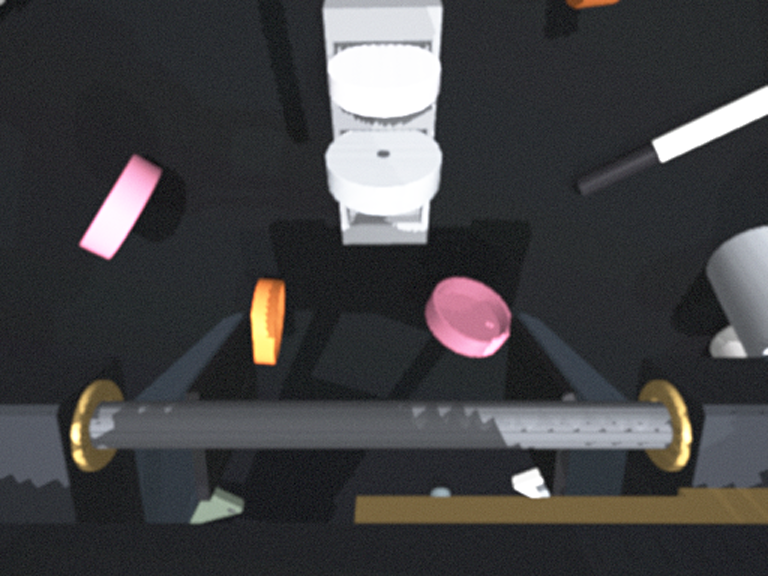

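The large lid's dot is visible at (383,154) and it is centred between the fingers. I'll descend 125 mm and grip.

Emit:
drive_tool([
  [[0.0025,0.0005,-0.015],[0,0,0]],
  [[0,0,-0.025],[0,0,0]],
  [[0,0,-0.025],[0,0,0]],
  [[0,0,-0.025],[0,0,0]],
  [[0,0,-0.018],[0,0,0]],
  [[0,0,-0.01],[0,0,0]],
  [[0,0,-0.005],[0,0,0]],
  [[0,0,-0.002],[0,0,0]],
  [[0,0,0],[0,0,0]],
  [[0,0,0],[0,0,0]],
])

```text
time_s: 22.18
ee_pos: [546.4, 269.4, 33.3]
ee_rot: [150.2, 0.0, -31.7]
force: [0.0, -0.6, 0.2]
gripper_width: 91.5
```

Emit:
drive_tool([
  [[0,0,0],[0,0,0]],
  [[0,0,0],[0,0,0]],
  [[0,0,0],[0,0,0]],
  [[0,0,0],[0,0,0]],
  [[0,0,0],[0,0,0]],
  [[0,0,0],[0,0,0]],
  [[0,0,0],[0,0,0]],
  [[0,0,0],[0,0,0]],
  [[0,0,0],[0,0,0]],
  [[0,0,0],[0,0,0]],
], claw=0.5, force=30)

```text
time_s: 23.02
ee_pos: [545.8, 269.3, 32.3]
ee_rot: [150.1, 0.1, -31.6]
force: [0.1, -0.3, 1.6]
gripper_width: 58.9
```

```bash
python3 - <<'E'
from h import *; shot('l2')
E
```

```text
23.0167 [545.82 269.28  32.27] [ 1.5011e+02  9.0000e-02 -3.1630e+01] [ 32.1  44.4  77.3 -12.7  85.8  67.8] 58.94286909147146
```

View pics/l2.png

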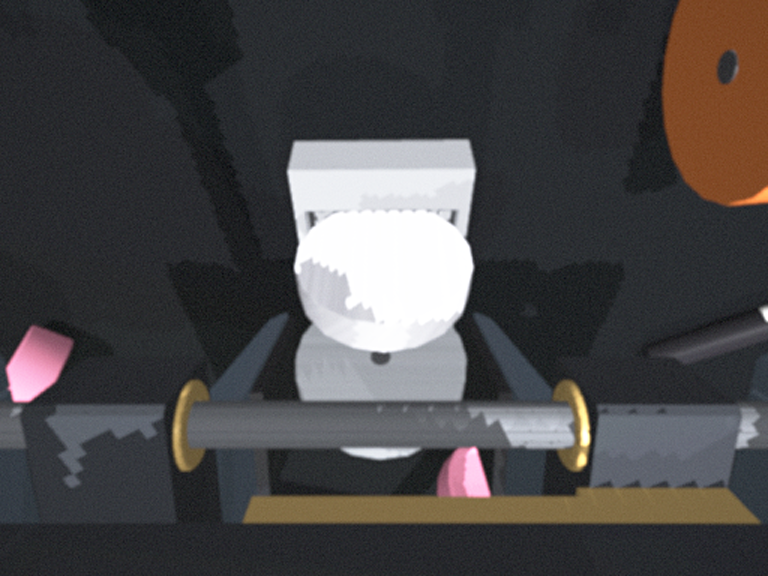

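Gripped (58.9 mm). I'll lift.

Emit:
drive_tool([
  [[0,0,0.003],[0,0,0]],
  [[0,0,0.006],[0,0,0]],
  [[0,0,0.01],[0,0,0]],
  [[0,0,0.015],[0,0,0]],
  [[0,0,0.02],[0,0,0]],
  [[0,0,0.025],[0,0,0]],
  [[0,0,0.025],[0,0,0]],
  [[0,0,0.02],[0,0,0]],
  [[0,0,0],[0,0,0]],
  [[0,0,0],[0,0,0]],
])

```text
time_s: 23.9
ee_pos: [546.2, 269.6, 157.6]
ee_rot: [150.3, 0.0, -31.6]
force: [0.4, 0.3, -0.7]
gripper_width: 58.8
```

```bash
python3 - <<'E'
from h import *; shot('l3')
E
```

```text
23.9 [546.18 269.65 157.58] [ 1.503e+02  2.000e-02 -3.164e+01] [ 32.1  38.4  70.  -12.8  98.5  64.9] 58.759968908147734
```

View pics/l3.png

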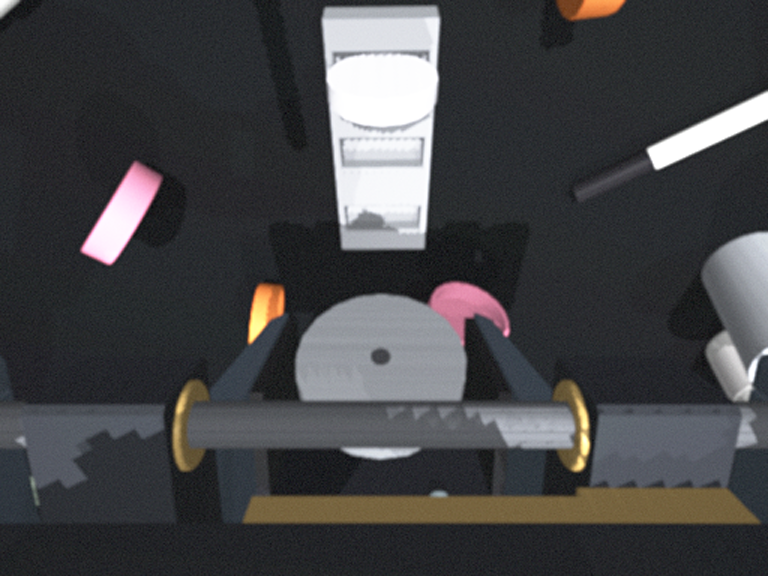

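Held, with the closed face toward the camera, and the disc undisturbed. I'll carry it to the large pocket.

Emit:
drive_tool([
  [[0,0,0.012],[0.089,-0.055,0]],
  [[0,-0.01,0],[0.089,-0.055,0]],
  [[0.001,-0.025,0],[0.089,-0.055,0]],
  [[0.001,-0.03,0],[0.089,-0.055,0]],
  [[0.001,-0.03,0],[0.089,-0.055,0]],
  [[0.001,-0.033,0],[0,0,-0.119]],
  [[0.001,-0.033,0],[0,0,-0.119]],
  [[0.001,-0.033,0],[0,0,-0.119]],
  [[0.001,-0.033,0],[0,0,-0.119]],
  [[0.001,-0.033,0],[0,0,-0.119]],
])

```text
time_s: 24.78
ee_pos: [552.2, 7.6, 166.5]
ee_rot: [179.9, 0.1, -66.0]
force: [0.5, -0.1, -1.0]
gripper_width: 59.2
```

Emit:
drive_tool([
  [[0.001,-0.033,0],[0,0,-0.119]],
  [[0.001,-0.033,0],[0,0,-0.119]],
  [[0.001,-0.033,0],[0,0,-0.119]],
  [[0.001,-0.033,0],[0,0,-0.119]],
  [[0.001,-0.033,0],[0,0,-0.119]],
  [[0.001,-0.033,0],[0,0,-0.119]],
  [[0,-0.015,0],[-0.03,-0.1,0]],
  [[0,-0.015,0],[-0.03,-0.1,0]],
  [[0,-0.015,0],[-0.03,-0.1,0]],
  [[0,-0.014,0],[-0.03,-0.1,0]],
])

```text
time_s: 25.62
ee_pos: [558.6, -248.3, 166.7]
ee_rot: [-155.9, -0.0, -106.6]
force: [-0.1, -0.6, -1.5]
gripper_width: 58.7
```

Emit:
drive_tool([
  [[0,0,0],[-0.03,-0.1,0]],
  [[0,0,-0.02],[0,0,0]],
  [[0,0,-0.03],[0,0,0]],
  [[0,0,-0.03],[0,0,0]],
  [[0,0,-0.02],[0,0,0]],
  [[0,0,0],[0,0,0]],
  [[0,0,0],[0,0,0]],
  [[0,0,0],[0,0,0]],
  [[0,0,0],[0,0,0]],
  [[0,0,0],[0,0,0]],
])

```text
time_s: 26.45
ee_pos: [560.6, -248.1, 69.8]
ee_rot: [-149.8, -0.0, -106.6]
force: [0.7, 0.3, -0.2]
gripper_width: 59.0
```

```bash
python3 - <<'E'
from h import *; shot('l4')
s=env.grab_frame('scene'); crop(s,60,100,200,205,5.5,'l4s')
E
```

```text
26.45 [ 560.59 -248.13   69.81] [-1.4985e+02 -5.0000e-02 -1.0657e+02] [-28.1  19.7 120.7  30.   11.5  50.5] 58.9862753344409
```

View pics/l4.png

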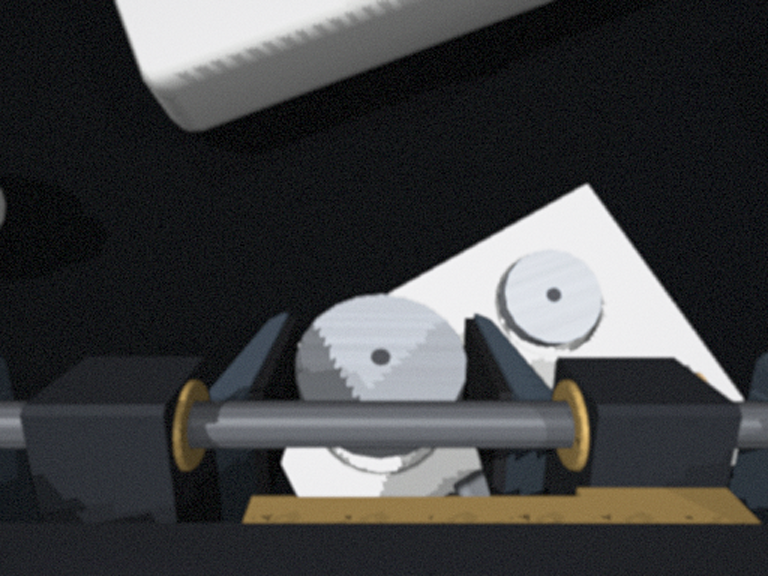

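View pics/l4s.png

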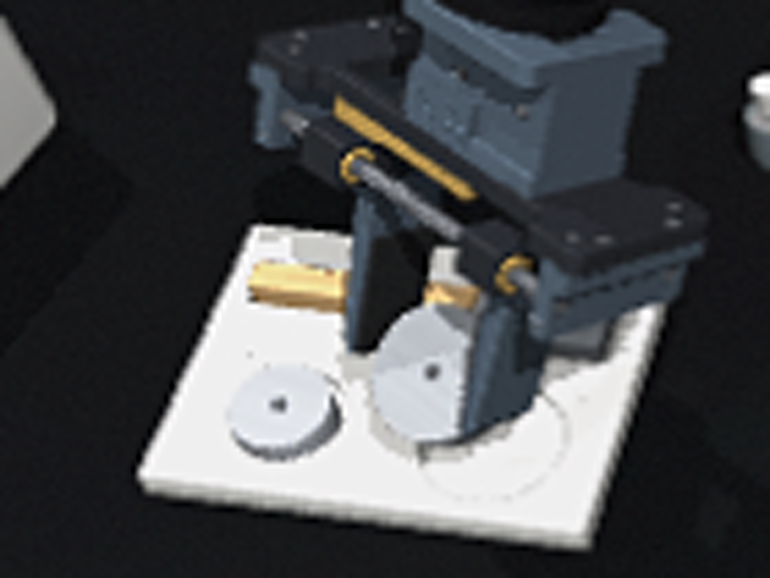

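The wrist is near its q5 limit (11.5°), so I'll reduce the lean to 22°, which leaves the lid 38° from flat, and then lower.

Emit:
drive_tool([
  [[0,0,0],[0.02,0.067,0]],
  [[0,0,0],[0.02,0.067,0]],
  [[0.0005,-0.001,-0.008],[0,0,0]],
  [[0.0005,-0.0008,-0.008],[0,0,0]],
  [[0,0,-0.008],[0,0,0]],
  [[0,0,-0.006],[0,0,0]],
  [[0,0,-0.005],[0,0,0]],
  [[0,0,-0.002],[0,0,0]],
  [[0,0,0],[0,0,0]],
  [[0,0,0],[0,0,0]],
])

```text
time_s: 27.38
ee_pos: [561.4, -248.1, 30.9]
ee_rot: [-156.9, 0.2, -106.4]
force: [0.3, -0.3, -0.3]
gripper_width: 59.0
```

```bash
python3 - <<'E'
from h import *; shot('l5')
s=env.grab_frame('scene'); crop(s,60,100,200,205,5.5,'l5s')
E
```

```text
27.3833 [ 561.45 -248.12   30.9 ] [-156.94    0.24 -106.44] [-27.4  24.1 117.   15.7  16.8  65. ] 58.95238410514076
```

View pics/l5.png

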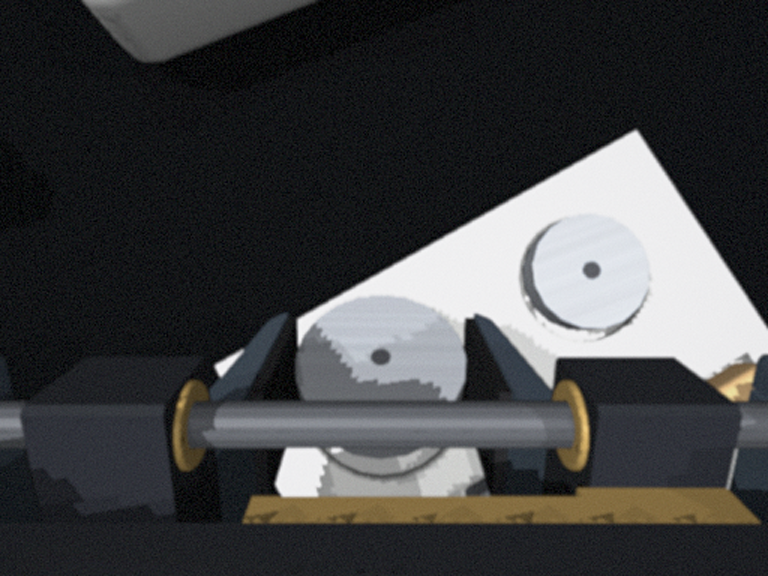

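View pics/l5s.png

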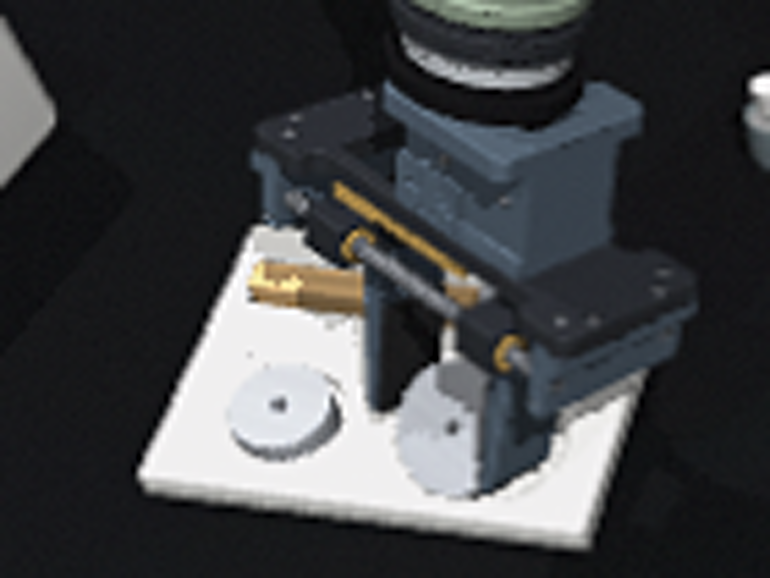

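```bash
python3 - <<'E'
from h import *; import pickle
from scipy.spatial.transform import Rotation as R
p,im,st=pickle.load(open('pics/l5.pkl','rb'))
o=cv2.resize(im,None,fx=1.5,fy=1.5,interpolation=cv2.INTER_CUBIC)
th=np.linspace(0,2*np.pi,90)
def pl(P,c): cv2.polylines(o,[np.round((proj(P,p)+.5)*1.5-.5).astype(np.int32)],True,c,1)
for P,r in(((547.6,-245.7),32.5),((568.8,-337.3),25.5)):
  for z in(12,5): pl(np.c_[P[0]+r*np.cos(th),P[1]+r*np.sin(th),np.full(90,z)],(255,0,0))
pl(np.c_[568.8+23*np.cos(th),-337.3+23*np.sin(th),np.full(90,21)],(0,160,0))
M=R.from_euler('xyz',st['ee_rot'],degrees=True).as_matrix(); a=M[:,2]; y=M[:,1]
h=a.copy();h[2]=0;h/=np.linalg.norm(h); phi=np.arccos(-a[2]); print(h,np.degrees(phi))
e=-h*np.cos(phi)-np.array([0,0,1])*np.sin(phi); print(e,y)
tau=np.pi/2-phi-np.radians(29.8); k=np.sin(tau)*h+np.cos(tau)*np.array([0,0,1])
L=st['ee_pos']-2.2*a+3.6*e; j=M[:,0]; q=np.cross(k,j); print('L',L,np.degrees(tau))
for s in(8,-8): pl(L+s*k+30*(np.cos(th)[:,None]*j+np.sin(th)[:,None]*q),(0,200,0))
print('dot',(proj(L+8*k,p)+.5)*1.5)
cv2.imwrite('pics/l5o.png',o[:,:,::-1])
hp=L-8*k+30*(np.cos(tau)*h-np.sin(tau)*np.array([0,0,1])); print('low point',hp,'from pocket',(hp[:2]-[547.6,-245.7])@h[:2], (hp[:2]-[547.6,-245.7])@[-h[1],h[0]])
E
```

```text
[ 0.96180152 -0.27374777  0.        ] 23.060925038179544
[-0.88494285  0.25187227 -0.39170972] [-0.88199902  0.26202745 -0.39168782]
L [ 557.43430412 -246.98205384   31.50914436] 37.139074961820455
dot [[378.67553435 358.69956115]]
low point [ 575.7904367  -252.20657286    7.01921178] from pocket 28.89476459954364 1.459037480132225
```

View pics/l5o.png

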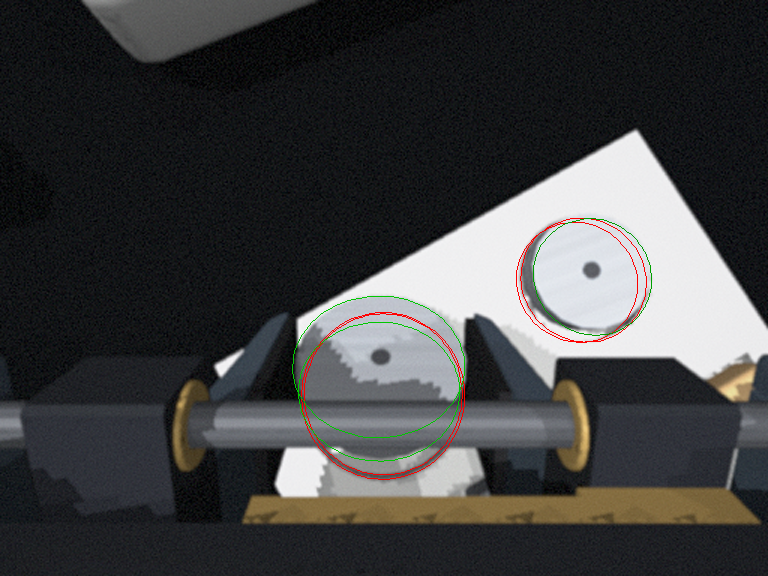

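The model overlay agrees to about a pixel. The lid's low edge is 28.9 mm from the pocket centre (wall at 32.5) and 1.5 mm off sideways, and the small lid matches its home outline. I'll correct 1.3 mm, lower 2 mm and release.

Emit:
drive_tool([
  [[-0.0003,-0.0013,0],[0,0,0]],
  [[0,0,-0.001],[0,0,0]],
  [[0,0,-0.001],[0,0,0]],
  [[0,0,0],[0,0,0]],
  [[0,0,0],[0,0,0]],
  [[0,0,0],[0,0,0]],
  [[0,0,0],[0,0,0]],
  [[0,0,0],[0,0,0]],
  [[0,0,0],[0,0,0]],
  [[0,0,0],[0,0,0]],
])

```text
time_s: 28.32
ee_pos: [561.5, -249.6, 30.5]
ee_rot: [-156.8, 0.2, -106.4]
force: [-5.9, 1.0, 9.4]
gripper_width: 59.0
```

Emit:
drive_tool([
  [[0,0,0],[0,0,0]],
  [[0,0,0],[0,0,0]],
  [[0,0,0],[0,0,0]],
  [[0,0,0],[0,0,0]],
  [[0,0,0],[0,0,0]],
  [[0,0,0],[0,0,0]],
  [[0,0,0],[0,0,0]],
  [[-0.006,0.002,0.015],[0,0,0]],
  [[-0.01,0.003,0.025],[0,0,0]],
  [[-0.012,0.003,0.03],[0,0,0]],
], claw=0.88)

```text
time_s: 29.15
ee_pos: [532.2, -240.8, 97.9]
ee_rot: [-157.2, 0.3, -106.4]
force: [0.0, -1.0, 0.6]
gripper_width: 80.4
```

Emit:
drive_tool([
  [[-0.014,0.004,0.035],[0,0,0]],
  [[-0.014,0.004,0.035],[0.03,0.1,0]],
  [[-0.014,0.004,0.03],[0.03,0.1,0]],
  [[-0.01,0,0.02],[0.03,0.1,0]],
  [[-0.01,0,0],[0.025,0.08,0]],
  [[0,0,0],[0,0,0]],
  [[0,0,0],[0,0,0]],
  [[0,0,0],[0,0,0]],
  [[0,0,0],[0,0,0]],
  [[0,0,0],[0,0,0]],
])

```text
time_s: 29.98
ee_pos: [476.2, -229.6, 206.6]
ee_rot: [-177.8, 0.6, -106.4]
force: [0.3, -0.3, 0.1]
gripper_width: 80.2
```

```bash
python3 - <<'E'
from h import *; shot('l6')
s=env.grab_frame('scene'); np.save('s6.npy',s); crop(s,60,100,200,205,5.5,'l6s')
E
```

```text
29.9833 [ 476.24 -229.56  206.57] [-177.77    0.59 -106.44] [-27.6  13.3  97.8   1.1  66.8  78.4] 80.17141823787604
```

View pics/l6.png

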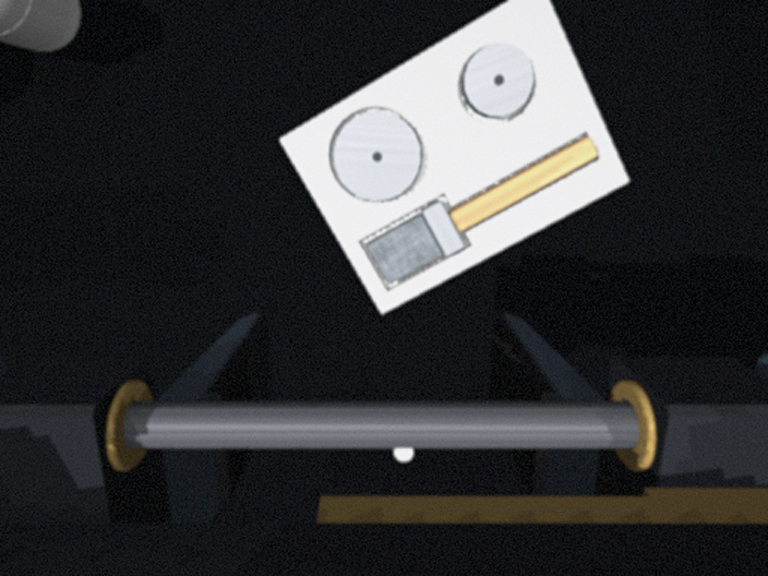

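View pics/l6s.png

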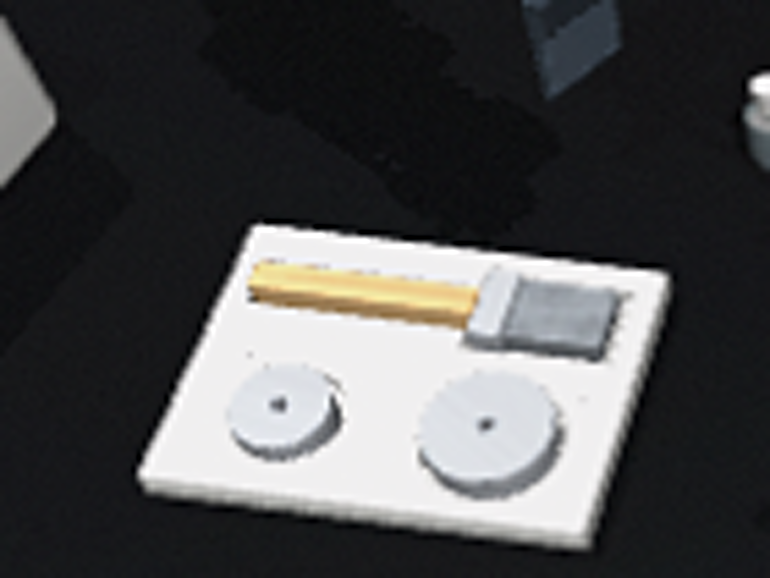

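All three parts look home. I'll check heights and centring by triangulating the dots from the wrist and scene cameras and overlaying the model.

```bash
python3 - <<'E'
from h import *; import pickle
from scipy.optimize import least_squares
pw,im,st=pickle.load(open('pics/l6.pkl','rb')); ps=env.camera_params('scene'); s=np.load('s6.npy')
W=lambda x,y:np.array([(x+.5)/1.5-.5,(y+.5)/1.5-.5]); S=lambda x,y:np.array([(x+.5)/5.5+59.5,(y+.5)/5.5+99.5])
a=np.radians(13.0);c,sn=np.cos(a),np.sin(a)
for n,w,q in(('large',W(377,157),S(486,425)),('small',W(499,80),S(279,405)),('corner +y-x',W(381,314),S(672,272)),('corner +y+x',W(281,138),S(592,549))):
    X=least_squares(lambda X:np.r_[proj(X,pw)[0]-w,proj(X,ps)[0]-q],[540,-290,20]).x
    d=X[:2]-[529,-298.2]; print(n,X.round(1),'tray xy',np.round([c*d[0]+sn*d[1],-sn*d[0]+c*d[1]],1))
th=np.linspace(0,2*np.pi,90)
def ov(im,p,x0,y0,x1,y1,f,name):
    o=cv2.resize(im[y0:y1,x0:x1],None,fx=f,fy=f,interpolation=cv2.INTER_CUBIC)
    def pl(P,col):
        P=np.array(P,float); w=np.c_[529+c*P[:,0]-sn*P[:,1],-298.2+sn*P[:,0]+c*P[:,1],P[:,2]]
        cv2.polylines(o,[np.round((proj(w,p)-[x0,y0]+.5)*f-.5).astype(np.int32)],True,col,1)
    for y,r,R in((47,30,32.5),(-47,23,25.5)):
        pl(np.c_[30+r*np.cos(th),y+r*np.sin(th),np.full(90,21)],(0,180,0)); pl(np.c_[30+R*np.cos(th),y+R*np.sin(th),np.full(90,12)],(255,0,0))
    pl([(-73,-100,12),(73,-100,12),(73,100,12),(-73,100,12)],(255,0,0))
    pl([(-46,-85,23),(-30,-85,23),(-30,23,23),(-46,23,23)],(0,180,0)); pl([(-55,85,19),(-21,85,19),(-21,40,19),(-55,40,19)],(0,180,0))
    cv2.imwrite(f'pics/{name}.png',o[:,:,::-1])
ov(im,pw,180,0,430,215,3.1,'fin_w'); ov(s,ps,80,130,190,205,7,'fin_s')
t=env.grab_frame('top'); cv2.imwrite('pics/t_end.png',cv2.resize(t[:,:,::-1],None,fx=1.5,fy=1.5)); cv2.imwrite('pics/s_end.png',cv2.resize(s[:,:,::-1],None,fx=1.5,fy=1.5))
E
```

```text
large [ 546.2 -246.4   21.4] tray xy [28.4 46.6]
small [ 570.7 -337.5   21.5] tray xy [ 31.8 -47.7]
corner +y-x [ 434.1 -216.2   10.7] tray xy [-74.  101.3]
corner +y+x [ 578.2 -183.2    0.7] tray xy [ 73.8 101. ]
```

View pics/fin_w.png

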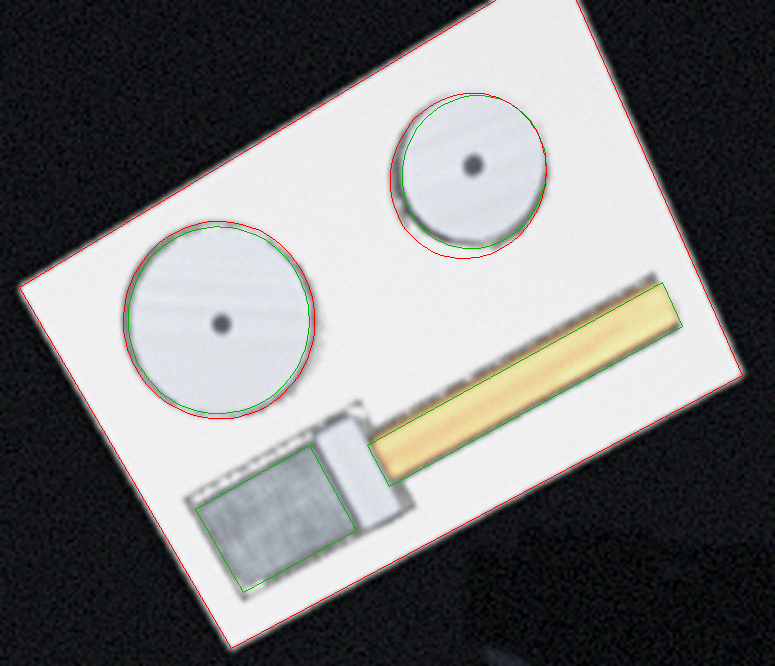

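View pics/fin_s.png

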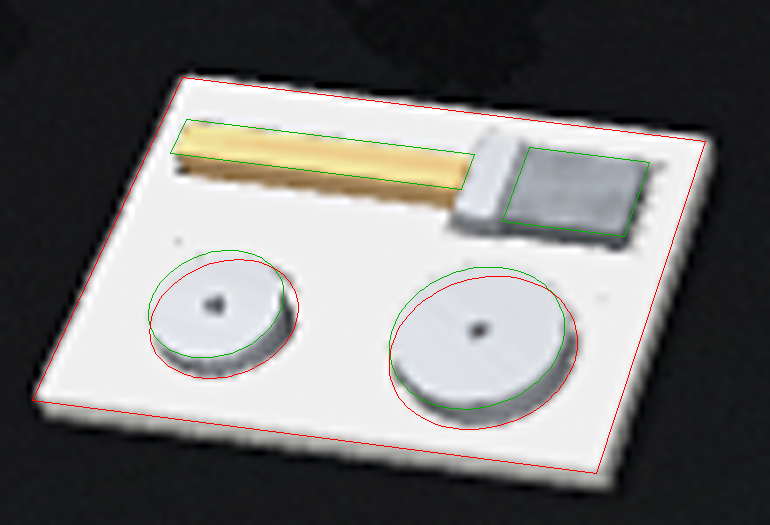

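View pics/s_end.png

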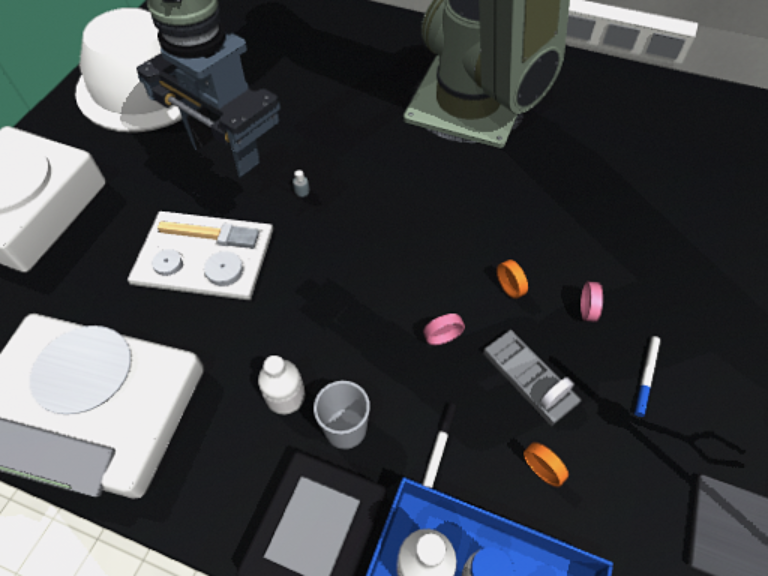

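The checks agree: both dots are 21.4–21.5 mm up and within 2 mm of centre, the brush outline matches its home model, and nothing else has moved. I'll hand it in.

```bash
python3 -c "
from workcell import env
print(env.state()['qvel'].round(2)); print(env.job_done())"
```

```text
[ 0.08 -0.02 -0.45  0.01  0.17  0.13]
the job is handed in; nothing more can be done
None
```

The tray is packed and the job is handed in, at about 30 s of the 72 s allowed; no verdict comes back.

- **Brush:** I gripped it mid-handle and laid it in its compartment with the bristles in the wide end. In the last wrist and scene pictures it matches the outline of a brush lying fully home.
- **Lids:** I took each from the rack with the tool tilted over its closed face. I then turned it mostly flat, set its low edge in its own pocket and let it drop level. Both lie closed face up.

| Lid | Closed-face height (target 21 mm) | Distance from pocket centre (limit 6 mm) |
|---|---|---|
| Large | 21.4 mm | about 1.6 mm |
| Small | 21.5 mm | about 2 mm |

- **Everything else:** in the final scene picture the disc is still in its slot and the markers, vial, cup and bottle are where they started. The gripper was clear of everything.
- **Disagreements:** the first wrist picture of the tray was motion-blurred, so I retook it. The camera fits of the tray position differed by up to 3.5 mm. The corner height check read 1–11 mm low, most likely because I picked edges on the tray's side face.

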